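Load the keyed nests of the inspection station and sort out the strays

TASK

Get the mixed batch on the right of the bench ready for measuring: roll the station's slatted cover fully open, seat every keyed bushing fully down in a nest of its own, turned so that its flat matches the nest's, and then roll the cover fully shut again. Put the hex nuts that got mixed in into the square bin and the plain bars into the oblong bin, before or after, and leave the other things on the bench where they are.

Things in the scene. Friction and masses are not known exactly. Their poses are not given: they have to be found in the camera images.
- station: inspection station with a tambour (roll-top) cover, fixed: 316 mm deep (own x; its front faces own -x, to the robot), 326 mm wide (own y), 310 mm between the white half-round cheeks, which are 218 mm tall in the middle. Base plate 20 mm thick, front sill 58 mm high at x = -154 mm, three nests in a row 85 mm apart at about x = -74 mm. Origin: on the bench under its centre.
- cover (a joint): tambour cover of aluminium slats, a curved shell of 150 mm radius rolling along the cheeks' arc about cover_axis; 0 = shut (lower edge down on the front sill), grows as it rolls up and back, 1.8 rad = fully open (behind the nests). Stays where it is left; friction 0.45 N m, a few newtons at the handle. Starts shut or up to 0.3 rad open.
- cover_axis (a point): centre of the cover's arc, 60 mm above the bench in the middle of the station; own y is the axis of the arc, own x points to the station's rear.
- cover_handle (a point): middle of the cover's handle, a dark round bar 12 mm thick, 120 mm long, along the station's y, 45 mm out from the slats near the cover's lower edge. At joint value q it lies 195 mm from cover_axis, (0.087 + q) rad above the horizontal to the front. It can be pinched from above, a finger either side, and turns in the pinch.
- nest0_floor (a point): one of three fixed keyed nests in a row under the cover, at any angle: aluminium disc 78 mm across, 16 mm high, D-shaped pocket 12 mm deep, 57 mm across, flat 18.5 mm from the axis (1.5 mm clearance all round, 2 mm bevel). Point: centre of the pocket floor, where a seated bushing's underside rests (12 mm higher if not matched). Own x points from the axis to the pocket's flat, z up.
- nest1_floor (a point): one of three fixed keyed nests in a row under the cover, at any angle: aluminium disc 78 mm across, 16 mm high, D-shaped pocket 12 mm deep, 57 mm across, flat 18.5 mm from the axis (1.5 mm clearance all round, 2 mm bevel). Point: centre of the pocket floor, where a seated bushing's underside rests (12 mm higher if not matched). Own x points from the axis to the pocket's flat, z up.
- nest2_floor (a point): one of three fixed keyed nests in a row under the cover, at any angle: aluminium disc 78 mm across, 16 mm high, D-shaped pocket 12 mm deep, 57 mm across, flat 18.5 mm from the axis (1.5 mm clearance all round, 2 mm bevel). Point: centre of the pocket floor, where a seated bushing's underside rests (12 mm higher if not matched). Own x points from the axis to the pocket's flat, z up.
- bush0_mid (a point): keyed steel bushing, upright (up to three, may be absent): D-shaped flange, a disc 54 mm across, 16 mm high, with a flat 17 mm from the axis, lower edge bevelled 1.5 mm; on it an 18 mm square stem with faces parallel and square to the flat, top 56 mm up; about 0.2 kg. Grip the stem above the flange. Point: on the axis, 28 mm above the underside. Own x points to the flat, z up.
- bush1_mid (a point): keyed steel bushing, upright (up to three, may be absent): D-shaped flange, a disc 54 mm across, 16 mm high, with a flat 17 mm from the axis, lower edge bevelled 1.5 mm; on it an 18 mm square stem with faces parallel and square to the flat, top 56 mm up; about 0.2 kg. Grip the stem above the flange. Point: on the axis, 28 mm above the underside. Own x points to the flat, z up.
- bush2_mid (a point): keyed steel bushing, upright (up to three, may be absent): D-shaped flange, a disc 54 mm across, 16 mm high, with a flat 17 mm from the axis, lower edge bevelled 1.5 mm; on it an 18 mm square stem with faces parallel and square to the flat, top 56 mm up; about 0.2 kg. Grip the stem above the flange. Point: on the axis, 28 mm above the underside. Own x points to the flat, z up.
- nut0_mid (a point): plain steel hex nut lying flat (one of up to two, may be absent): 36 mm across flats, 20 mm high, 0.09 kg. Point: its centre, half-way up (10 mm); two opposite flats face own +x and -x, the others lie at 60 degree steps; z up.
- nut1_mid (a point): plain steel hex nut lying flat (one of up to two, may be absent): 36 mm across flats, 20 mm high, 0.09 kg. Point: its centre, half-way up (10 mm); two opposite flats face own +x and -x, the others lie at 60 degree steps; z up.
- bar0_mid (a point): plain steel bar lying flat (one of up to two, may be absent): 60 mm long (own x), 16 mm wide (own y), 16 mm high, 0.1 kg. Point: its centre, half-way up.
- bar1_mid (a point): plain steel bar lying flat (one of up to two, may be absent): 60 mm long (own x), 16 mm wide (own y), 16 mm high, 0.1 kg. Point: its centre, half-way up.
- square_bin: blue open bin, square, 120 x 120 mm outside, 50 mm high, walls and floor 4 mm, fixed; origin: centre of the underside. For hex nuts. The two bins may have changed places.
- oblong_bin: blue open bin, oblong, 90 mm (own x) by 150 mm (own y) outside, 50 mm high, walls and floor 4 mm, fixed; origin: centre of the underside. For bars.
- cleaner: white bottle, 54 mm across, 150 mm tall; bystander, stays where it is; origin: its underside's centre.
- ring_gauge: dark plain round ring, 52 mm across, 16 mm high, near the mixed parts; not one of them; bystander, stays where it is; origin: its underside's centre.
- vee_block: dark vee block, 50 x 40 x 36 mm; bystander, stays where it is; origin: its underside's centre.
- mug: white mug, 76 mm across, 90 mm tall; bystander, stays where it is; origin: its underside's centre.
- tape: roll of clear tape lying flat, 90 mm across, 24 mm high; bystander, stays where it is; origin: its underside's centre.
Mind the look-alikes: they are no part of the job. Leave any blue, brown or green look-alike of the part that bears bush1_mid alone.

How it is judged (in metres and radians):
On the way, in this order (a step that is already met when the one before it is completed fails the run):
1. the cover is rolled open (value of joint cover above 1.5 rad), for 0.2 s.
2. every bushing present is seated in a nest, the cover still open (((horizontal distance between bush0_mid and nest0_floor below 0.004 m and z of bush0_mid in the frame of nest0_floor below 0.032 m and angle between bush0_mid's own z axis and vertical below 0.1 rad and angle between the x axis of bush0_mid and the x axis of nest0_floor, either way round below 0.15 rad) or (horizontal distance between bush0_mid and nest1_floor below 0.004 m and z of bush0_mid in the frame of nest1_floor below 0.032 m and angle between bush0_mid's own z axis and vertical below 0.1 rad and angle between the x axis of bush0_mid and the x axis of nest1_floor, either way round below 0.15 rad) or (horizontal distance between bush0_mid and nest2_floor below 0.004 m and z of bush0_mid in the frame of nest2_floor below 0.032 m and angle between bush0_mid's own z axis and vertical below 0.1 rad and angle between the x axis of bush0_mid and the x axis of nest2_floor, either way round below 0.15 rad)) and ((horizontal distance between bush1_mid and nest0_floor below 0.004 m and z of bush1_mid in the frame of nest0_floor below 0.032 m and angle between bush1_mid's own z axis and vertical below 0.1 rad and angle between the x axis of bush1_mid and the x axis of nest0_floor, either way round below 0.15 rad) or (horizontal distance between bush1_mid and nest1_floor below 0.004 m and z of bush1_mid in the frame of nest1_floor below 0.032 m and angle between bush1_mid's own z axis and vertical below 0.1 rad and angle between the x axis of bush1_mid and the x axis of nest1_floor, either way round below 0.15 rad) or (horizontal distance between bush1_mid and nest2_floor below 0.004 m and z of bush1_mid in the frame of nest2_floor below 0.032 m and angle between bush1_mid's own z axis and vertical below 0.1 rad and angle between the x axis of bush1_mid and the x axis of nest2_floor, either way round below 0.15 rad)) and ((horizontal distance between bush2_mid and nest0_floor below 0.004 m and z of bush2_mid in the frame of nest0_floor below 0.032 m and angle between bush2_mid's own z axis and vertical below 0.1 rad and angle between the x axis of bush2_mid and the x axis of nest0_floor, either way round below 0.15 rad) or (horizontal distance between bush2_mid and nest1_floor below 0.004 m and z of bush2_mid in the frame of nest1_floor below 0.032 m and angle between bush2_mid's own z axis and vertical below 0.1 rad and angle between the x axis of bush2_mid and the x axis of nest1_floor, either way round below 0.15 rad) or (horizontal distance between bush2_mid and nest2_floor below 0.004 m and z of bush2_mid in the frame of nest2_floor below 0.032 m and angle between bush2_mid's own z axis and vertical below 0.1 rad and angle between the x axis of bush2_mid and the x axis of nest2_floor, either way round below 0.15 rad)) and value of joint cover above 1.2 rad), for 0.2 s.
3. the cover is shut again (value of joint cover below 0.08 rad), for 0.2 s.
At the end, for the whole second after the job is handed in: The cover is shut (joint below 0.08 rad); every bushing present is seated upright in a nest (within 4 mm of its centre, underside within 4 mm of the pocket floor, flat within 0.15 rad); every nut present lies in the square bin and every bar in the oblong bin; all at rest (((horizontal distance between bush0_mid and nest0_floor below 0.004 m and z of bush0_mid in the frame of nest0_floor below 0.032 m and angle between bush0_mid's own z axis and vertical below 0.1 rad and angle between the x axis of bush0_mid and the x axis of nest0_floor, either way round below 0.15 rad) or (horizontal distance between bush0_mid and nest1_floor below 0.004 m and z of bush0_mid in the frame of nest1_floor below 0.032 m and angle between bush0_mid's own z axis and vertical below 0.1 rad and angle between the x axis of bush0_mid and the x axis of nest1_floor, either way round below 0.15 rad) or (horizontal distance between bush0_mid and nest2_floor below 0.004 m and z of bush0_mid in the frame of nest2_floor below 0.032 m and angle between bush0_mid's own z axis and vertical below 0.1 rad and angle between the x axis of bush0_mid and the x axis of nest2_floor, either way round below 0.15 rad)) and ((horizontal distance between bush1_mid and nest0_floor below 0.004 m and z of bush1_mid in the frame of nest0_floor below 0.032 m and angle between bush1_mid's own z axis and vertical below 0.1 rad and angle between the x axis of bush1_mid and the x axis of nest0_floor, either way round below 0.15 rad) or (horizontal distance between bush1_mid and nest1_floor below 0.004 m and z of bush1_mid in the frame of nest1_floor below 0.032 m and angle between bush1_mid's own z axis and vertical below 0.1 rad and angle between the x axis of bush1_mid and the x axis of nest1_floor, either way round below 0.15 rad) or (horizontal distance between bush1_mid and nest2_floor below 0.004 m and z of bush1_mid in the frame of nest2_floor below 0.032 m and angle between bush1_mid's own z axis and vertical below 0.1 rad and angle between the x axis of bush1_mid and the x axis of nest2_floor, either way round below 0.15 rad)) and ((horizontal distance between bush2_mid and nest0_floor below 0.004 m and z of bush2_mid in the frame of nest0_floor below 0.032 m and angle between bush2_mid's own z axis and vertical below 0.1 rad and angle between the x axis of bush2_mid and the x axis of nest0_floor, either way round below 0.15 rad) or (horizontal distance between bush2_mid and nest1_floor below 0.004 m and z of bush2_mid in the frame of nest1_floor below 0.032 m and angle between bush2_mid's own z axis and vertical below 0.1 rad and angle between the x axis of bush2_mid and the x axis of nest1_floor, either way round below 0.15 rad) or (horizontal distance between bush2_mid and nest2_floor below 0.004 m and z of bush2_mid in the frame of nest2_floor below 0.032 m and angle between bush2_mid's own z axis and vertical below 0.1 rad and angle between the x axis of bush2_mid and the x axis of nest2_floor, either way round below 0.15 rad)) and x of nut0_mid in the frame of square_bin between -0.06 and 0.06 m and y of nut0_mid in the frame of square_bin between -0.06 and 0.06 m and z of nut0_mid in the frame of square_bin between 0 and 0.045 m and x of nut1_mid in the frame of square_bin between -0.06 and 0.06 m and y of nut1_mid in the frame of square_bin between -0.06 and 0.06 m and z of nut1_mid in the frame of square_bin between 0 and 0.045 m and x of bar0_mid in the frame of oblong_bin between -0.045 and 0.045 m and y of bar0_mid in the frame of oblong_bin between -0.075 and 0.075 m and z of bar0_mid in the frame of oblong_bin between 0 and 0.045 m and x of bar1_mid in the frame of oblong_bin between -0.045 and 0.045 m and y of bar1_mid in the frame of oblong_bin between -0.075 and 0.075 m and z of bar1_mid in the frame of oblong_bin between 0 and 0.045 m and linear speed of each of bush0, bush1, bush2, nut0, nut1, bar0, bar1 below 0.02 m/s and value of joint cover below 0.08 rad); the robot touches nothing.
It fails at once if a bystander is moved more than 5 cm (distance of any of cleaner, ring_gauge, vee_block, mug, tape from where it was at the start of the episode above 0.05 m).
Of bush0, bush1, bush2 only 2 to 3 are there at a start; the rules pass over those that are not, and their reading is None.
Of nut0, nut1, bar0, bar1 only 2 to 3 are there at a start; the rules pass over those that are not, and their reading is None.
At some moment in a run one of bush0, bush1, bush2, nut0, nut1, bar0, bar1 may be knocked a few centimetres aside while the robot is not near it.
It also fails if it takes over 210 s, if anything falls off the work surface, if the arm or the gripper's body presses on something with over 40 N, if the wrist force passes 120 N, or if a joint passes its speed limit or range.

ROBOT

A 6-joint arm with a two-finger parallel gripper is mounted at the origin on the work surface. World frame = base frame: x ahead of the robot, y to its left, z up, the work surface at z = 0. Lengths are in mm, angles in degrees, forces in N, time in s.
With the tool pointing down it reaches from about 350 to 850 mm from the base axis. Payload 8.1 kg.
Tool frame: the origin (TCP) lies at the very end of the fingers, on their centre line; the grasp point (between the pads) lies 19 mm behind it (r.grip_depth is the distance from the TCP to the grasp point, in mm); z points along the fingers, y is the direction in which the jaws open and shut (so a half turn about z gives the same grasp; the last joint's range is limited). The gripper opens to 85 mm and grips with 20 to 120 N. Pads are 22 mm wide; open, the fingers measure 114 mm over their backs; the gripper's body (76 mm by 85 mm) begins 54 mm behind the grasp point. The pads swing forward as they close: fully open they stand 13 mm farther back than shut.
Start: joints at [-68.033, 7.471, 85.268, -0, 87.261, -4.893], TCP at [271.109, -535.262, 231.292] pointing down, gripper open.
Joint ranges: [-169.43, 169.43], [-51.17, 129.36], [1.28, 143.12], [-76.62, 256.62], [0, 156.53], [-152.29, 152.29]. Speed limits (degrees/s): [136.94, 136.94, 159.86, 180, 180, 180].

INTERFACE

Orientations are given as [roll, pitch, yaw] about the fixed x, y, z axes, in that order (R = Rz(yaw) Ry(pitch) Rx(roll)).
In Python, from bench import status, viewer, hand_in, r gives the robot as it stands.
- The arm moves only by the shell command python3 -m crank 'ROWS' [OPENING] [FORCE]. ROWS is a JSON object of lists of equal length, an entry for each row: "slide": the shift along the tool's x, y, z in m, a list of three; "twist": the turn about the tool's z in rad. A call has 1 to 8 rows; each row shifts and turns the commanded pose from where the row before left it, along the tool's axes as they then stand; what a row does not reach is not made up. A row lasts 1/10 s, in which the tool goes at most 50 mm and 8.59 degrees, less where a joint would pass 70% of its speed; a pose out of reach is approached as far as the arm can. A call with a gripper value outside its range is refused whole. OPENING is the closure, from 0 (fully open) to 1 (shut), set as the call begins (- or left out, the last holds). The fingers move at their own pace and stop on an object; FORCE is the grip in N (left out, the last holds). Time passes only in rows, so rows that do not move let the fingers close. It gives the time, the measured TCP pose, the force and the opening at its end, in the units of the state.
- status.sense(): the state, without advancing time (a new reading comes with each control period).
- viewer.snapshot(name): name is "scene" or "top" or "wrist"; returns a dict with "img" (400x640x3 uint8, red, green, blue), "fx", "fy", "cx", "cy" (pixels), "R" (3x3) and "t" (3): a world point X has camera coordinates R X + t; the wrist camera has in their place "hand_eye" (4x4, takes a point from camera to tool coordinates, whose origin is the TCP and whose axes are the flange's). Camera axes: x right, y down, z forward; pixel columns grow to the right and rows downward; lengths in mm; the calibration is good to about 2 mm. A picture is of the moment at which its call begins: read the wrist's pose just before it. There is no depth.
- hand_in(): hands the job in, once; it reports no verdict.
The state is a dict: "time": time; "joint_pos": joint angles; "qd": joint speeds; "joint_efforts": joint torques, N m; "tool_pos": TCP position; "tcp_rot": TCP orientation; "ft_force": force on the tool from outside, world axes, zero at the start; "wrist_torque": the same for the moment, N m; "finger_gap": finger opening in mm.
Only numpy, scipy, OpenCV 4.12 (cv2) and the standard library are available. Lean on these libraries where they do the work, as an engineer would, in place of code of your own. Each camera call takes 0.05 s, during which the arm holds its last target.

## Working session

There is one attempt and no reset: what is moved stays moved. The work goes in short steps, Python scripts to look and compute and a shell command to move; the robot and the scene stay as the last step left them, time stands still between calls to the robot, and variables do not carry over. Pictures are saved under pics/ and viewed, and the job is handed in when it is done.

```bash
ls -la; mkdir -p pics
python3 - <<'E'
from bench import status, viewer, r
import cv2
print(status.sense())
for n in ["scene","top","wrist"]:
    s=viewer.snapshot(n); cv2.imwrite(f"pics/{n}0.png",s["img"][:,:,::-1]); print(n,{k:(v if k!="img" else v.shape) for k,v in s.items()})
E
```

```text
total 12
drwxr-xr-x  3 agent agent 4096 Dec  6 21:35 .
drwxr-xr-x 23 root  root  4096 Dec  6 21:35 ..
drwxr-xr-x  2 agent agent 4096 Dec  6 21:35 pics
{'time': 0.0, 'joint_pos': array([-6.80345889e+01,  7.51479321e+00,  8.53287286e+01,  4.29231443e-04,
        8.72629066e+01, -4.89224076e+00]), 'qd': array([ 0.04273767, -0.02694375,  0.04765247, -0.00636071, -0.00058365,
       -0.02850068]), 'joint_efforts': array([ 1.74594454e-03, -5.69387591e+01, -5.00550342e+01,  1.85681802e-04,
        1.48278050e-02, -4.76329819e-05]), 'tool_pos': array([ 270.88791183, -534.74962605,  230.25300724]), 'tcp_rot': array([-1.79893996e+02, -9.50356184e-03,  2.68576222e+01]), 'ft_force': array([-1.01650381,  0.0744975 , -0.78421027]), 'wrist_torque': array([-0.05324368,  0.01726371, -0.01369345]), 'finger_gap': 85.42522697255141}
scene {'img': (400, 640, 3), 'fx': 464.3847597581082, 'fy': 464.3847597581082, 'cx': 316.37825757284276, 'cy': 195.39801465940207, 'R': array([[-0.98946301,  0.14470022,  0.00498041],
       [ 0.13534642,  0.93662354, -0.32313726],
       [-0.0514228 , -0.31905828, -0.946339
[... 191 characters left out ...]
6727575, 'R': array([[ 0.01987743, -0.99979999, -0.00220753],
       [-0.98056665, -0.01906392, -0.19525779],
       [ 0.19517665,  0.00604586, -0.98074947]]), 't': array([ -39.62108643,  492.79252959, 1249.23272539])}
wrist {'img': (400, 640, 3), 'fx': 337.580047089584, 'fy': 337.580047089584, 'cx': 319.7289020778088, 'cy': 194.05482449073287, 'hand_eye': array([[ 1.48032888e-03, -9.45317624e-01, -3.26147817e-01,
         8.38216581e+01],
       [ 9.99998476e-01,  1.09765607e-03,  1.35733850e-03,
        -2.32673380e-01],
       [-9.25117875e-04, -3.26149329e-01,  9.45317808e-01,
        -1.41982811e+02],
       [ 0.00000000e+00,  0.00000000e+00,  0.00000000e+00,
         1.00000000e+00]])}
```

View pics/scene0.png

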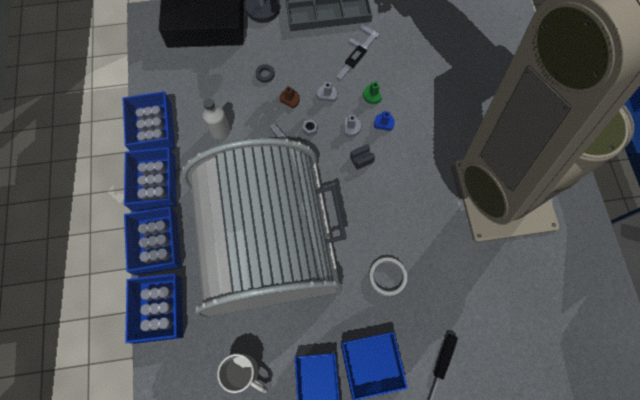

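View pics/top0.png

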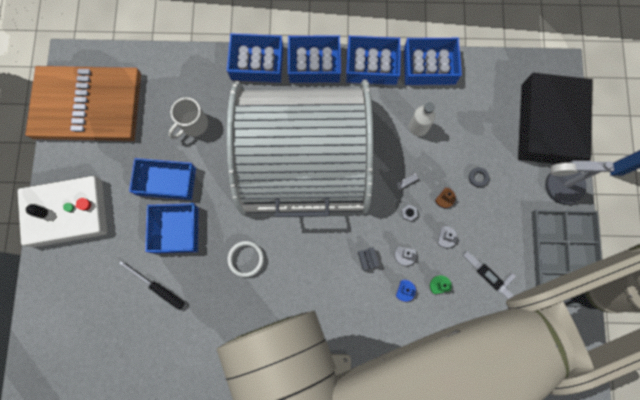

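View pics/wrist0.png

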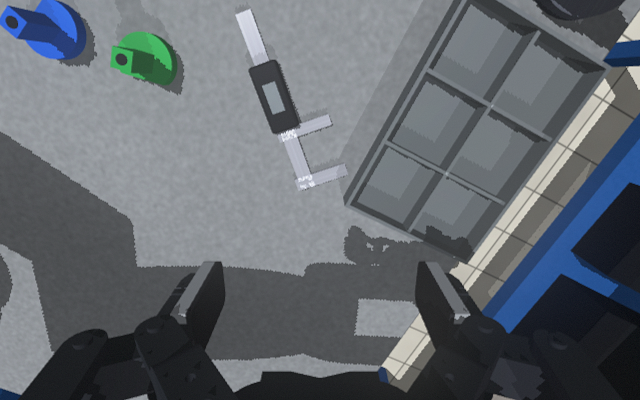

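```bash
cat > h.py <<'E'
import numpy as np, cv2
from scipy.spatial.transform import Rotation as Ro
from bench import status, viewer, r
def snap(n,save=None):
    st=status.sense(); s=viewer.snapshot(n)
    if n=="wrist":
        T=np.eye(4); T[:3,:3]=Ro.from_euler('xyz',st['tcp_rot'],degrees=True).as_matrix(); T[:3,3]=st['tool_pos']
        C=T@s['hand_eye']
    else:
        C=np.eye(4); C[:3,:3]=s['R'].T; C[:3,3]=-s['R'].T@s['t']
    s['C']=C; s['st']=st
    if save: cv2.imwrite(f"pics/{save}.png",s['img'][:,:,::-1])
    return s
def ray(s,uv):
    uv=np.atleast_2d(np.asarray(uv,float))
    d=np.c_[(uv[:,0]-s['cx'])/s['fx'],(uv[:,1]-s['cy'])/s['fy'],np.ones(len(uv))]@s['C'][:3,:3].T
    return s['C'][:3,3],d
def plane(s,uv,z):
    o,d=ray(s,uv); k=(z-o[2])/d[:,2]; return o+k[:,None]*d
def proj(s,X):
    X=np.atleast_2d(X); c=(X-s['C'][:3,3])@s['C'][:3,:3]
    return np.c_[s['fx']*c[:,0]/c[:,2]+s['cx'],s['fy']*c[:,1]/c[:,2]+s['cy']]
def tri(*obs):
    A=np.zeros((3,3));b=np.zeros(3)
    for s,uv in obs:
        o,d=ray(s,uv);d=d[0]/np.linalg.norm(d[0]);P=np.eye(3)-np.outer(d,d);A+=P;b+=P@o
    X=np.linalg.solve(A,b); res=[np.linalg.norm(np.cross(X-ray(s,uv)[0],ray(s,uv)[1][0]/np.linalg.norm(ray(s,uv)[1][0]))) for s,uv in obs]
    return X,res
def crop(img,x0,y0,x1,y1,k,name):
    c=cv2.resize(img[y0:y1,x0:x1,::-1],None,fx=k,fy=k,interpolation=cv2.INTER_CUBIC); cv2.imwrite(f"pics/{name}.png",c)
E
python3 - <<'E'
from h import *
t=cv2.imread("pics/top0.png")[:,:,::-1]; s=cv2.imread("pics/scene0.png")[:,:,::-1]
crop(t,220,70,420,250,4,"t_st"); crop(t,340,150,520,310,4,"t_parts"); crop(s,170,60,400,330,2.2,"s_st")
E
```

```text
(no output)
```

View pics/t_st.png

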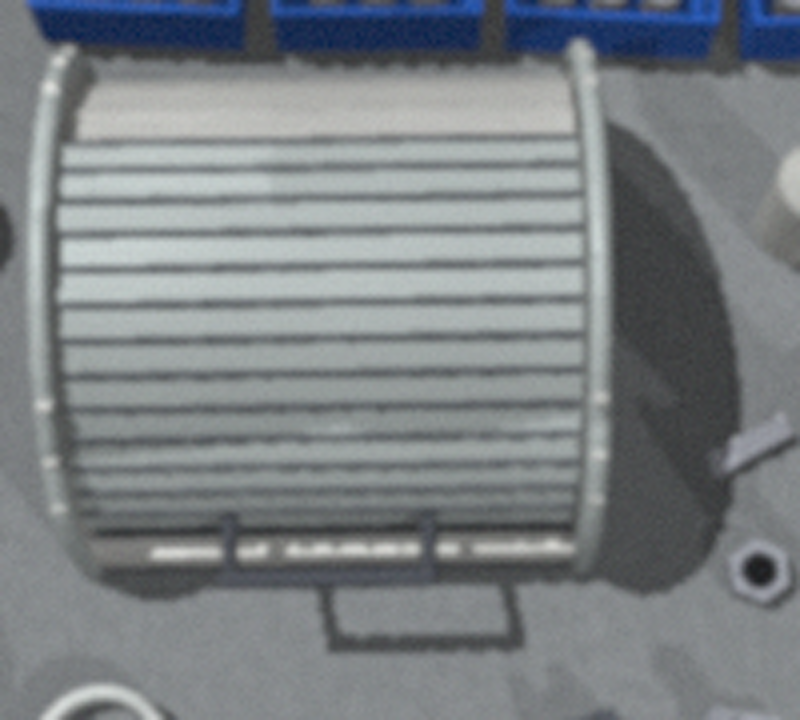

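View pics/t_parts.png

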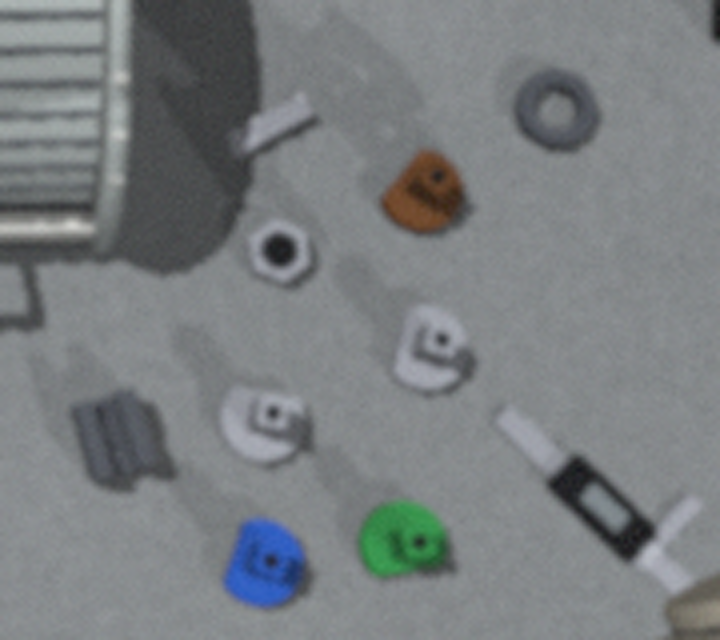

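View pics/s_st.png

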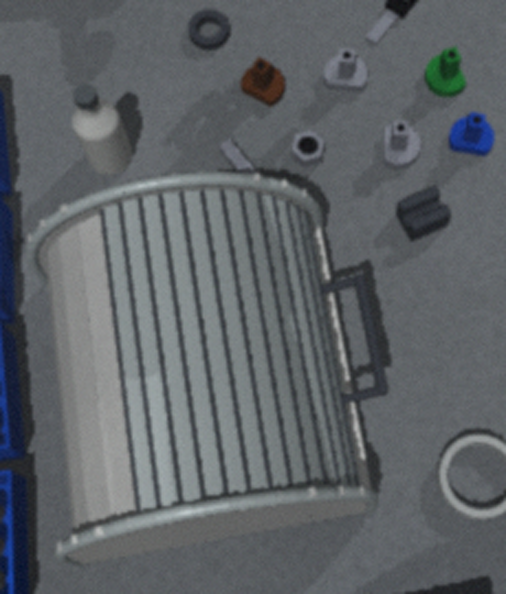

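```bash
cat >> h.py <<'E'
def static(n):
    s=snap(n); return s
E
python3 - <<'E'
from h import *
T=snap("top");S=snap("scene")
a=tri((T,(275.5,214.5)),(S,(343.3,237)));b=tri((T,(329,214.5)),(S,(336,181)))
print(a,b,np.linalg.norm(a[0]-b[0]),(a[0]+b[0])/2)
print(np.degrees(np.arctan2(-(a[0]-b[0])[0],(a[0]-b[0])[1])))
print("nut",tri((T,(410,212.5)),(S,(310,126))))
print("bar",tri((T,(409.5,181)),(S,(278,130))))
# parts by plane
for n,uv,z in [("bushA stem top",(408.5,253),56),("bushB stem top",(449.5,235),56),("nut",(410,212.5),20),("ring",(479,177),16),("bar",(409.5,181),16),("clean",(428,108),150),("vee",(370,260),36),("tape",(246,259),24),("mug",(187,113),90),("sq",(172,226),50),("ob",(163,177),50)]:
    print(n,plane(T,uv,z)[0].round(0))
for n,uv,z in [("bushA",(352,116),56),("bushB",(327.5,84),56),("nut",(310,126),20)]:
    print(n,plane(S,uv,z)[0].round(0))
E
```

```text
(array([439.12270149,  79.01420192, 124.94432988]), [np.float64(0.9785617516072326), np.float64(0.9785617516073133)]) (array([437.25761826, -47.30038635, 144.57512259]), [np.float64(0.3491232431681454), np.float64(0.3491232431681411)]) 127.84452184890995 [438.19015988  15.85690779 134.75972624]
-0.8459326377342667
nut (array([ 467.85021557, -258.33878933,   16.29143705]), [np.float64(0.6798480758601426), np.float64(0.6798480758602203)])
bar (array([ 552.76882937, -258.83782077,   15.05125148]), [np.float64(0.06788960852743471), np.float64(0.06788960852731503)])
bushA stem top [ 360. -247.   56.]
bushB stem top [ 406. -350.   56.]
nut [ 468. -258.   20.]
ring [ 567. -442.   16.]
bar [ 552. -259.   16.]
clean [ 703. -283.  150.]
vee [ 342. -153.   36.]
tape [339. 160.  24.]
mug [702. 319.  90.]
sq [416. 347.  50.]
ob [543. 380.  50.]
bushA [ 359. -251.   56.]
bushB [ 407. -354.   56.]
nut [ 468. -256.   20.]
```

```bash
cat > plan.py <<'E'
import sys
from h import *
def plan(X,Y,Z,yaw=None,first='twist'):
    st=status.sense(); p=st['tool_pos']; y0=st['tcp_rot'][2]
    y1=y0 if yaw is None else yaw
    tw=-np.radians((y1-y0+180)%360-180)
    th=np.radians(y1 if first=='twist' else y0)
    d=np.array([X,Y,Z])-p
    sl=np.array([d[0]*np.cos(th)+d[1]*np.sin(th),d[0]*np.sin(th)-d[1]*np.cos(th),-d[2]])/1000
    print(f"t={st['time']:.2f} p={p.round(1)} yaw={y0:.2f} F={st['ft_force'].round(1)} gap={st['finger_gap']:.1f} j6={st['joint_pos'][5]:.0f}; twist {tw:.4f} rad ({abs(tw)/.1499:.2f} rows), slide(after {first}) {sl.round(4)} m, {np.linalg.norm(sl)/.05:.2f} rows")
if __name__=="__main__":
    a=[float(v) for v in sys.argv[1:5]]; plan(*a,first=(sys.argv[5] if len(sys.argv)>5 else 'twist'))
E
python3 plan.py 400 16 230 90 slide
python3 -m crank '{"slide":[[0.03,-0.036,0],[0.03,-0.036,0],[0.03,-0.036,0],[0.03,-0.036,0],[0.03,-0.036,0],[0.03,-0.036,0],[0.03,-0.036,0],[0.03,-0.036,0]],"twist":[0,0,0,0,0,0,0,0]}' 0.5 40; python3 plan.py 400 16 230 90 slide
```

```text
t=0.25 p=[ 271.  -535.   230.8] yaw=26.86 F=[ 0.5 -0.2 -0.1] gap=85.4 j6=-5; twist -1.1020 rad (7.35 rows), slide(after slide) [ 0.364  -0.4333  0.0008] m, 11.32 rows
time: 1.05
tool_pos: [355.1, -168.2, 231.4]
tcp_rot: [180.0, -0.0, 26.8]
ft_force: [1.1, 0.4, -0.7]
finger_gap: 42.8
t=1.05 p=[ 355.1 -168.2  231.4] yaw=26.83 F=[ 1.1  0.4 -0.7] gap=42.8 j6=30; twist -1.1026 rad (7.36 rows), slide(after slide) [ 0.1232 -0.1441  0.0014] m, 3.79 rows
```

```bash
python3 -m crank '{"slide":[[0.031,-0.036,0],[0.031,-0.036,0],[0.031,-0.036,0],[0.030,-0.036,0]],"twist":[0,0,0,0]}' 
python3 -m crank '{"slide":[[0,0,0],[0,0,0],[0,0,0],[0,0,0],[0,0,0],[0,0,0],[0,0,0],[0,0,0]],"twist":[-0.138,-0.138,-0.138,-0.138,-0.138,-0.138,-0.138,-0.137]}'
python3 - <<'E'
from h import *
s=snap("wrist","w1"); snap("top","t1")
E
python3 plan.py 438 16 116 90
```

```text
time: 1.45
tool_pos: [399.9, 16.1, 231.6]
tcp_rot: [180.0, -0.1, 26.9]
ft_force: [1.4, -0.9, 0.1]
finger_gap: 42.8
time: 2.25
tool_pos: [399.7, 14.2, 231.3]
tcp_rot: [180.0, -0.0, 90.4]
ft_force: [0.3, 0.5, -0.0]
finger_gap: 42.8
t=2.35 p=[399.7  14.2 231.3] yaw=90.19 F=[0.4 0.9 0.9] gap=42.7 j6=-6; twist 0.0032 rad (0.02 rows), slide(after twist) [0.0018 0.0383 0.1153] m, 2.43 rows
```

View pics/w1.png

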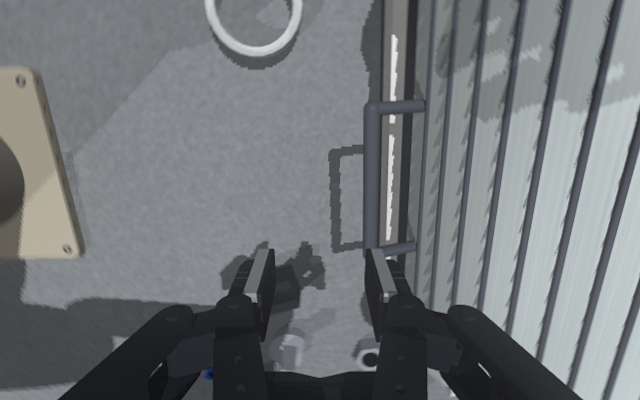

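View pics/t1.png

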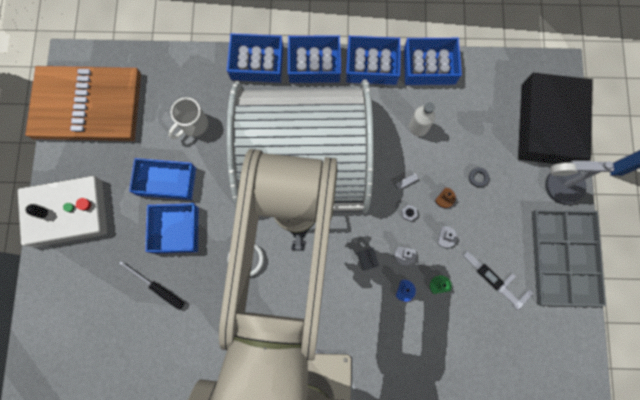

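Run:
```python
from h import *
T=snap("top");S=snap("scene");W=snap("wrist")
a=tri((T,(275.5,214.5)),(S,(343.3,237)),(W,(371,104)));b=tri((T,(329,214.5)),(S,(336,181)),(W,(371,252)))
print(a,b,(a[0]+b[0])/2)
for uv in [(371,104),(371,252)]:
    for z in (125,130,135): print(uv,z,plane(W,uv,z)[0].round(1))
# sill left & right: cheeks
```

```text
(array([438.33337118,  79.27416291, 122.53844141]), [np.float64(0.7021098054628108), np.float64(1.937761381956715), np.float64(1.9367760661650644)]) (array([439.62891004, -47.54182888, 123.14338796]), [np.float64(1.4925386668458105), np.float64(8.306323559919646), np.float64(7.810384520557432)]) [438.98114061  15.86616701 122.84091468]
(371, 104) 125 [436.2  80.3 125. ]
(371, 104) 130 [435.5  80.7 130. ]
(371, 104) 135 [434.7  81.  135. ]
(371, 252) 125 [441.9 -38.4 125. ]
(371, 252) 130 [441.1 -35.6 130. ]
(371, 252) 135 [440.2 -32.8 135. ]
```

```bash
python3 - <<'E'
from h import *
T=snap("top");W=snap("wrist");
for z in (115,125,135,145): print(z,plane(T,(302,214.5),z)[0].round(1), plane(W,(371,180),z)[0].round(1))
for a,b,z in [((57,200),(582,193),195),((57,268),(582,265),210),((62,302),(582,299),210),((78,376),(580,368),205),((40,95),(585,90),150),((222,578),(436,578),130)]:
    P=plane(T,np.array([a,b])/4+[220,70],z); d=P[0]-P[1]; print(P.round(1).tolist(),np.degrees(np.arctan2(-d[0],d[1])))
E
python3 - <<'E'
from h import *
w=cv2.imread("pics/w1.png")[:,:,::-1]; crop(w,330,80,470,280,3.9,"w1c")
E
```

```text
115 [441.2  17.  115. ] [440.5  20.8 115. ]
125 [439.6  16.6 125. ] [438.9  23.8 125. ]
135 [437.9  16.1 135. ] [437.4  26.8 135. ]
145 [436.2  15.6 145. ] [435.8  29.8 145. ]
[[647.5, 177.1, 195.0], [657.6, -128.1, 195.0]] 1.8965069001836548
[[601.4, 172.1, 210.0], [608.9, -127.0, 210.0]] 1.4394490134255984
[[581.3, 168.1, 210.0], [588.7, -127.1, 210.0]] 1.4438639967671754
[[539.4, 157.7, 205.0], [549.5, -126.5, 205.0]] 2.048596824749236
[[731.1, 199.7, 150.0], [740.6, -133.3, 150.0]] 1.6443599219379403
[[437.5, 79.1, 130.0], [440.0, -47.6, 130.0]] 1.117782173821996
```

View pics/w1c.png

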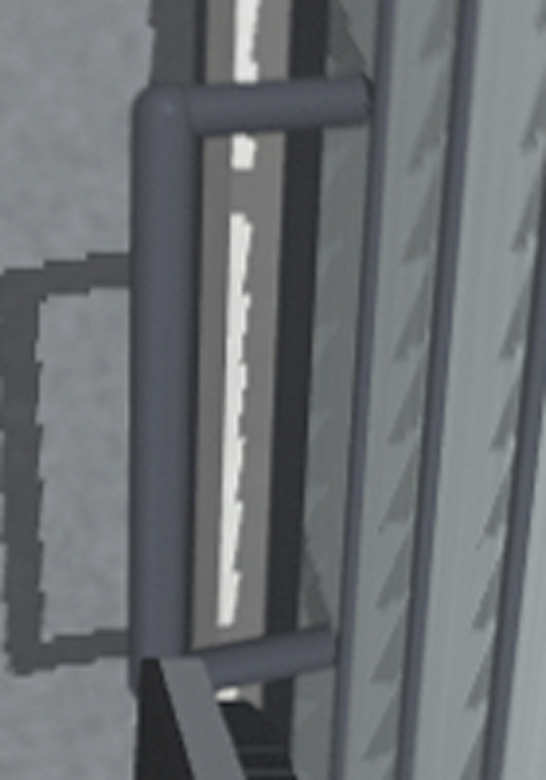

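Run:
```python
from h import *
T=snap("top");W=snap("wrist");
print(plane(T,(312,207.5),58), plane(T,(312,203),58),plane(T,(312,211.5),58))
c=lambda x,y:(330+x/3.9,80+y/3.9)
print(plane(W,np.array([c(200,330),c(240,330),c(280,330),c(320,330)]),58))
# cheek top rims: cols at centre; highest circle silhouettes
for z in (120,125,130,135): 
    a=np.arcsin((z-60)/195); print(z,a-.087,438.5-.16*(z-130)+195*np.cos(a))
```

```text
[[469.09590132  -5.09873271  58.        ]] [[480.63418493  -4.82486855  58.        ]] [[458.87354324  -5.34136303  58.        ]]
[[458.70042302  19.17238581  58.        ]
 [468.54384099  19.17564354  58.        ]
 [478.38781737  19.17890145  58.        ]
 [488.23235222  19.18215955  58.        ]]
120 0.22576672194154498 625.6397531527948
125 0.25283690945412196 623.1477631085024
130 0.2801687763883799 620.502747232013
135 0.3077911196997616 617.7
```

```bash
python3 plan.py 437 16 230 91.6; python3 -m crank '{"slide":[[0.002,0.037,0],[0,0,0.04],[0,0,0.04],[0,0,0.04]],"twist":[-0.025,0,0,0]}' 0.64 40;  python3 - <<'E'
from h import *
s=snap("wrist","w2"); 
E
python3 plan.py 438 16 108 91.6
```

```text
t=2.70 p=[399.8  14.1 231.3] yaw=89.97 F=[ 0.1  0.2 -0.3] gap=42.4 j6=-5; twist -0.0285 rad (0.19 rows), slide(after twist) [0.0008 0.0373 0.0013] m, 0.75 rows
time: 3.1
tool_pos: [437.1, 16.2, 110.1]
tcp_rot: [180.0, 0.0, 91.4]
ft_force: [0.2, 0.8, -1.4]
finger_gap: 30.7
t=3.15 p=[432.3  16.5 102.8] yaw=91.43 F=[-4.  -0.7 -5.9] gap=30.8 j6=-6; twist -0.0030 rad (0.02 rows), slide(after twist) [-0.0007  0.0057 -0.0052] m, 0.15 rows
```

View pics/w2.png

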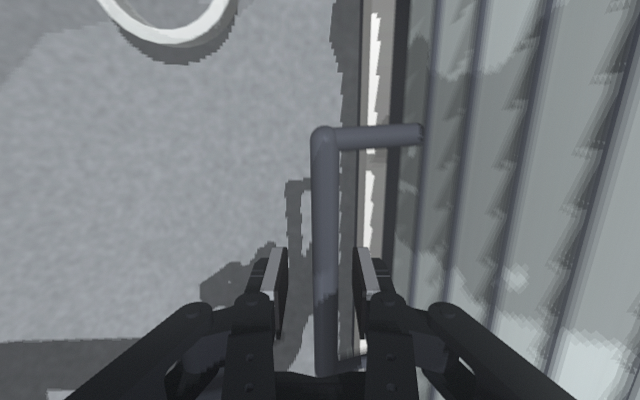

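```bash
python3 -m crank '{"slide":[[0,0,0],[0,0,0],[0,0,0],[0,0,0]],"twist":[0,0,0,0]}' 1 40;python3 plan.py 438 16 108 91.6
```

```text
time: 3.55
tool_pos: [443.0, 16.8, 115.3]
tcp_rot: [179.2, -0.0, 91.5]
ft_force: [27.3, 4.3, -16.1]
finger_gap: 10.0
t=3.55 p=[443.   16.8 115.3] yaw=91.46 F=[ 27.3   4.3 -16.1] gap=10.0 j6=-6; twist -0.0025 rad (0.02 rows), slide(after twist) [-0.0006 -0.005   0.0073] m, 0.18 rows
```

```bash
for i in 1 2 3; do python3 -m crank '{"slide":[[0,0,0]],"twist":[0]}' | tr '\n' ' ';echo; done
python3 - <<'E'
from h import *
snap("wrist","w3"); snap("top","t3")
E
```

```text
time: 3.65 tool_pos: [443.0, 16.8, 115.3] tcp_rot: [179.2, -0.0, 91.5] ft_force: [26.9, 4.7, -14.8] finger_gap: 10.5 
time: 3.75 tool_pos: [443.0, 16.8, 115.3] tcp_rot: [179.2, -0.0, 91.5] ft_force: [26.6, 5.0, -15.8] finger_gap: 10.2 
time: 3.85 tool_pos: [443.0, 16.8, 115.3] tcp_rot: [179.2, -0.0, 91.5] ft_force: [26.8, 4.3, -15.6] finger_gap: 10.4
```

View pics/w3.png

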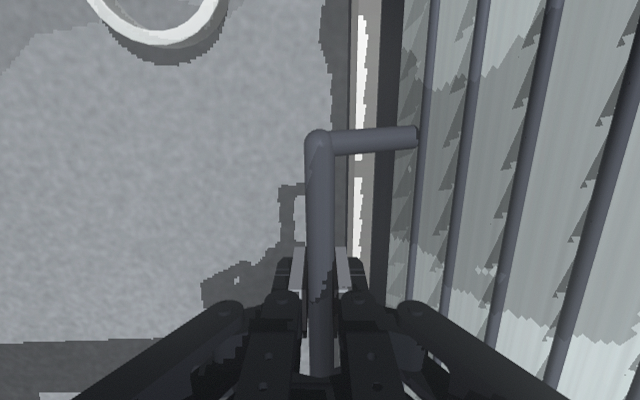

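```bash
python3 -m crank '{"slide":[[0,0.004,0],[0,0,0]],"twist":[0,0]}' | tr '\n' ' ';echo; python3 -m crank '{"slide":[[0,0,-0.004],[0,0,0]],"twist":[0,0]}' | tr '\n' ' '
```

```text
time: 4.15 tool_pos: [442.6, 16.8, 113.8] tcp_rot: [179.8, -0.0, 91.5] ft_force: [5.0, 4.5, -0.9] finger_gap: 10.5 
time: 4.35 tool_pos: [444.0, 16.8, 117.8] tcp_rot: [179.6, -0.0, 91.5] ft_force: [15.0, 4.6, -5.4] finger_gap: 10.3
```

Run:
```python
import numpy as np
a=np.linspace(.405,1.875,25); P=np.c_[-195*np.cos(a),195*np.sin(a)]
d=np.diff(P,axis=0); 
for i in range(0,24,8): print([[0,round(x/1000,4),round(-z/1000,4)] for x,z in d[i:i+8]])
```

```text
[[0, np.float64(0.005), np.float64(-0.0108)], [0, np.float64(0.0057), np.float64(-0.0105)], [0, np.float64(0.0063), np.float64(-0.0101)], [0, np.float64(0.0069), np.float64(-0.0097)], [0, np.float64(0.0075), np.float64(-0.0093)], [0, np.float64(0.0081), np.float64(-0.0088)], [0, np.float64(0.0086), np.float64(-0.0083)], [0, np.float64(0.0091), np.float64(-0.0078)]]
[[0, np.float64(0.0095), np.float64(-0.0072)], [0, np.float64(0.01), np.float64(-0.0066)], [0, np.float64(0.0103), np.float64(-0.006)], [0, np.float64(0.0107), np.float64(-0.0053)], [0, np.float64(0.011), np.float64(-0.0047)], [0, np.float64(0.0113), np.float64(-0.004)], [0, np.float64(0.0115), np.float64(-0.0033)], [0, np.float64(0.0117), np.float64(-0.0026)]]
[[0, np.float64(0.0118), np.float64(-0.0018)], [0, np.float64(0.0119), np.float64(-0.0011)], [0, np.float64(0.0119), np.float64(-0.0004)], [0, np.float64(0.0119), np.float64(0.0003)], [0, np.float64(0.0119), np.float64(0.0011)], [0, np.float64(0.0118), np.float64(0.0018)], [0, np.float64(0.0117), np.float64(0.0025)], [0, np.float64(0.0115), np.float64(0.0032)]]
```

Add a small +x at first to relieve the remaining 15 N.

```bash
python3 -m crank '{"slide":[[0,0.007,-0.0108],[0,0.0057,-0.0105],[0,0.0063,-0.0101],[0,0.0069,-0.0097],[0,0.0075,-0.0093],[0,0.0081,-0.0088],[0,0.0086,-0.0083],[0,0.0091,-0.0078]],"twist":[0,0,0,0,0,0,0,0]}'
```

```text
time: 5.15
tool_pos: [496.5, 18.4, 193.5]
tcp_rot: [-179.5, -0.1, 91.5]
ft_force: [-31.3, 5.5, 29.5]
finger_gap: 10.2
```

```bash
python3 -m crank '{"slide":[[0,-0.003,-0.003],[0,0,0]],"twist":[0,0]}' | tr '\n' ' '
```

```text
time: 5.35 tool_pos: [498.3, 18.5, 195.5] tcp_rot: [179.8, -0.1, 91.5] ft_force: [4.4, 5.6, -3.2] finger_gap: 10.1
```

Run:
```python
import numpy as np
a=np.linspace(.858,1.875,17); P=np.c_[-195*np.cos(a),195*np.sin(a)]
d=np.diff(P,axis=0); 
for i in range(0,16,8): print([[0,round(float(x)/1000,4),round(float(-z)/1000,4)] for x,z in d[i:i+8]])
```

```text
[[0, 0.0096, -0.0078], [0, 0.0101, -0.0072], [0, 0.0105, -0.0065], [0, 0.0109, -0.0058], [0, 0.0113, -0.0051], [0, 0.0116, -0.0044], [0, 0.0118, -0.0037], [0, 0.012, -0.0029]]
[[0, 0.0122, -0.0021], [0, 0.0123, -0.0013], [0, 0.0124, -0.0006], [0, 0.0124, 0.0002], [0, 0.0124, 0.001], [0, 0.0123, 0.0018], [0, 0.0121, 0.0026], [0, 0.0119, 0.0033]]
```

```bash
python3 -m crank '{"slide":[[0,0.0096,-0.0078],[0,0.0101,-0.0072],[0,0.0105,-0.0065],[0,0.0109,-0.0058],[0,0.0113,-0.0051],[0,0.0116,-0.0044],[0,0.0118,-0.0037],[0,0.012,-0.0029]],"twist":[0,0,0,0,0,0,0,0]}' | tr '\n' ' '
```

```text
time: 6.15 tool_pos: [585.2, 20.8, 239.5] tcp_rot: [180.0, -0.1, 91.5] ft_force: [-4.2, 6.1, 4.8] finger_gap: 10.5
```

```bash
python3 -m crank '{"slide":[[0,0.0122,-0.0021],[0,0.0123,-0.0013],[0,0.0124,-0.0006],[0,0.0124,0.0002],[0,0.0124,0.001],[0,0.0123,0.0018],[0,0.0121,0.0026],[0,0.0119,0.0033]],"twist":[0,0,0,0,0,0,0,0]}' | tr '\n' ' '
python3 - <<'E'
from h import *
snap("wrist","w4"); snap("top","t4"); snap("scene","s4")
E
```

```text
time: 6.95 tool_pos: [683.4, 23.4, 234.1] tcp_rot: [179.9, -0.0, 91.5] ft_force: [-2.2, 6.2, 2.1] finger_gap: 10.2
```

View pics/s4.png

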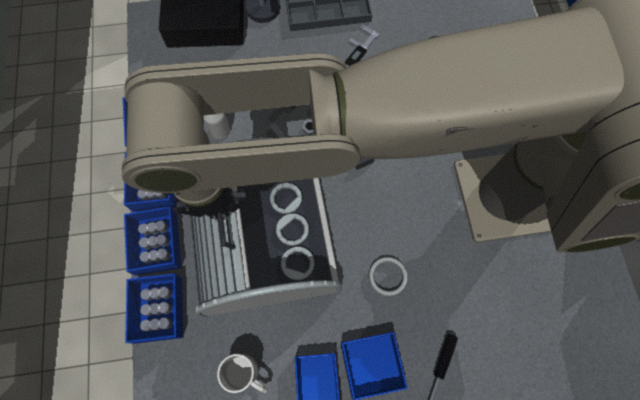

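View pics/w4.png

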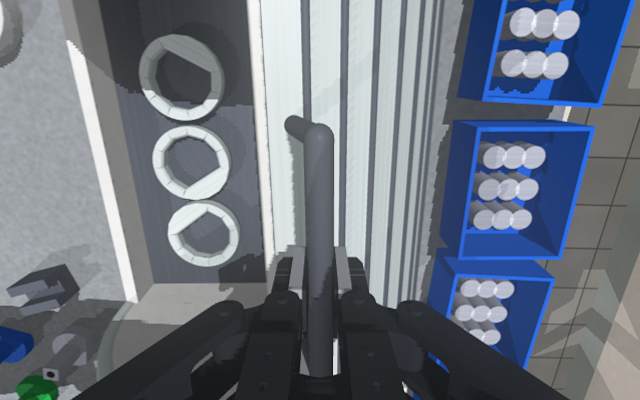

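```bash
python3 -m crank '{"slide":[[0,0,0],[0,0,0],[0,0,0],[0,0,-0.02],[0,0,-0.03],[0,0,-0.03],[0,0,-0.02]],"twist":[0,0,0,0,0,0,0]}' 0.6| tr '\n' ' '; python3 plan.py 552 -20 310 90
```

```text
time: 7.8 tool_pos: [683.0, 22.2, 335.4] tcp_rot: [179.8, 0.0, 91.5] ft_force: [-0.2, 0.5, 0.1] finger_gap: 34.0 t=7.80 p=[683.   22.2 335.4] yaw=91.46 F=[-0.2  0.5  0.1] gap=34.0 j6=-4; twist 0.0255 rad (0.17 rows), slide(after twist) [-0.0422 -0.131   0.0254] m, 2.80 rows
```

```bash
python3 -m crank '{"slide":[[-0.014,-0.043,0.008],[-0.014,-0.044,0.008],[-0.014,-0.044,0.009],[0,0,0]],"twist":[0.012,0.013,0,0]}' | tr '\n' ' '
python3 - <<'E'
from h import *
import pickle
s=snap("wrist","w5"); pickle.dump(s,open("w5.pkl","wb"))
s=snap("top","t5"); pickle.dump(s,open("t5.pkl","wb"))
print(s['st']['tool_pos'],s['st']['tcp_rot'])
E
```

```text
time: 8.2 tool_pos: [545.5, -22.3, 303.1] tcp_rot: [-179.5, -0.0, 89.9] ft_force: [1.3, 0.4, -0.2] finger_gap: 34.2 [548.86243921 -21.94080801 305.50979146] [-1.79798201e+02 -9.57615280e-04  8.99551379e+01]
```

View pics/w5.png

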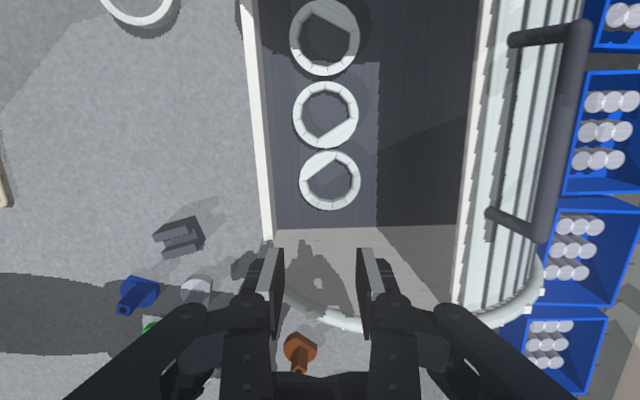

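```bash
python3 -m crank '{"slide":[[0.0,-0.03,0.03],[0.0,-0.03,0.03],[0,0,0],[0,0,0],[0,0,0]],"twist":[0,0,0,0,0]}' | tr '\n' ' '
python3 - <<'E'
from h import *
import pickle
s=snap("wrist","w6"); pickle.dump(s,open("w6.pkl","wb"))
print(s['st']['tool_pos'],s['st']['tcp_rot'])
crop(s['img'],240,0,420,230,2.6,"w6c")
s=pickle.load(open("w5.pkl","rb")); crop(s['img'],260,0,400,220,2.7,"w5c")
E
```

```text
time: 8.8 tool_pos: [495.0, -21.5, 250.1] tcp_rot: [179.7, 0.0, 90.1] ft_force: [0.8, 0.2, 0.4] finger_gap: 34.2 [495.03600608 -21.4554401  250.11613373] [1.79700399e+02 4.36752195e-02 9.00711313e+01]
```

View pics/w6.png

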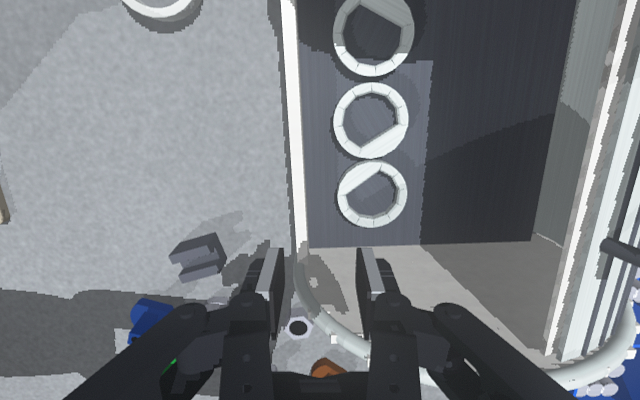

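View pics/w5c.png

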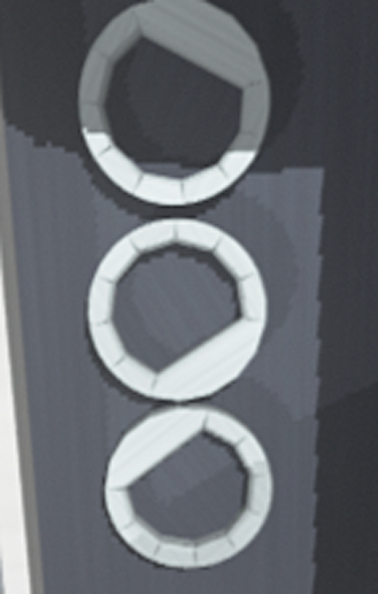

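Run:
```python
from h import *
w=cv2.imread("pics/w6.png")[:,:,::-1]; crop(w,325,70,415,235,3.6,"w6z"); crop(w,325,0,425,85,6,"w6y")
g=cv2.cvtColor(np.ascontiguousarray(w),cv2.COLOR_RGB2GRAY)
print(g[121,325:420].tolist()); print(g[75:165,370].tolist()); print(g[20,325:420].tolist())
```

```text
[107, 108, 108, 108, 109, 83, 74, 69, 194, 239, 241, 239, 238, 237, 238, 242, 225, 199, 127, 104, 107, 109, 107, 109, 107, 105, 108, 110, 111, 115, 117, 115, 114, 116, 116, 116, 117, 115, 116, 116, 119, 117, 118, 117, 116, 117, 115, 115, 115, 115, 115, 117, 115, 117, 117, 117, 115, 116, 115, 115, 113, 113, 113, 114, 116, 118, 116, 115, 85, 72, 71, 100, 122, 187, 202, 223, 240, 241, 236, 236, 239, 241, 246, 164, 101, 101, 102, 102, 103, 102, 106, 110, 111, 109, 110]
[238, 147, 64, 68, 71, 70, 61, 174, 242, 242, 239, 240, 243, 244, 245, 229, 184, 149, 73, 75, 77, 99, 108, 101, 118, 116, 117, 117, 115, 116, 119, 119, 118, 117, 117, 119, 118, 116, 116, 115, 115, 116, 117, 116, 116, 114, 117, 116, 117, 118, 117, 119, 116, 117, 119, 116, 116, 116, 115, 114, 115, 117, 115, 106, 117, 133, 155, 200, 228, 231, 236, 239, 240, 240, 240, 239, 239, 238, 235, 236, 240, 241, 244, 208, 91, 130, 174, 221, 241, 241]
[66, 65, 66, 65, 65, 65, 66, 66, 63, 74, 140, 154, 151, 146, 146, 143, 145, 146, 144, 123, 116, 80, 61, 63, 64, 63, 62, 66, 69, 69, 69, 69, 70, 72, 71, 70, 69, 69, 69, 69, 70, 69, 69, 71, 69, 71, 70, 69, 67, 69, 69, 68, 68, 66, 68, 69, 68, 69, 68, 68, 67, 64, 69, 92, 112, 123, 130, 132, 134, 139, 143, 145, 147, 148, 148, 145, 143, 141, 143, 144, 145, 145, 145, 144, 142, 143, 141, 145, 96, 54, 53, 52, 52, 53, 54]
```

View pics/w6z.png

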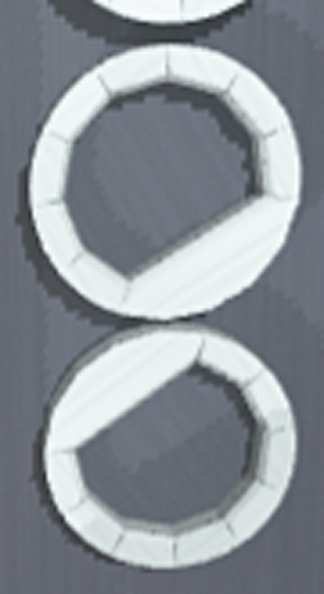

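View pics/w6y.png

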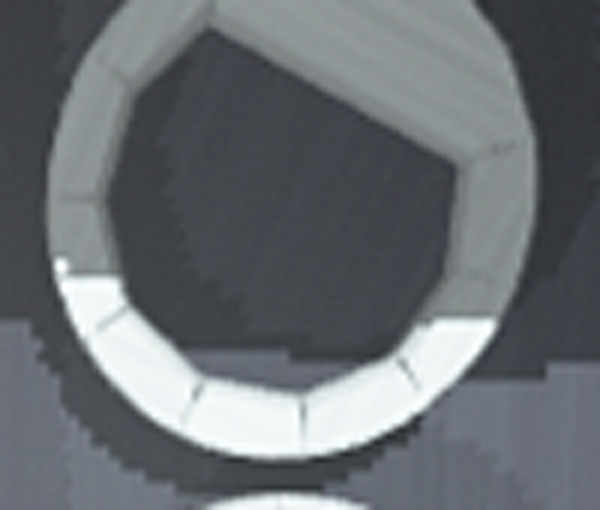

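```bash
cat > nest.py <<'E'
from h import *
from scipy.optimize import least_squares
def circ(P,r=None):
    if r is None:
        f=lambda p:np.hypot(P[:,0]-p[0],P[:,1]-p[1])-p[2]; x0=[*P.mean(0)[:2],39]
    else:
        f=lambda p:np.hypot(P[:,0]-p[0],P[:,1]-p[1])-r; x0=[*P.mean(0)[:2]]
    return least_squares(f,x0,loss='soft_l1',f_scale=.5).x
def nests(s,box,thr,z=36):
    x0,y0,x1,y1=box
    g=cv2.cvtColor(np.ascontiguousarray(s['img']),cv2.COLOR_RGB2GRAY)[y0:y1,x0:x1]
    k=4; G=cv2.resize(g,None,fx=k,fy=k,interpolation=cv2.INTER_LINEAR)
    m=(G>thr).astype(np.uint8)
    cs,h=cv2.findContours(m,cv2.RETR_CCOMP,cv2.CHAIN_APPROX_NONE)
    out=[]
    for i,c in enumerate(cs):
        if h[0][i][3]<0 and cv2.contourArea(c)>2000*k*k/1.0 or (h[0][i][3]<0 and h[0][i][2]>=0 and cv2.contourArea(c)>1500*k*k):
            px=lambda c:(c[:,0,:]+.5)/k-.5+[x0,y0]
            hull=cv2.convexHull(c)
            P=plane(s,px(c),z); R=circ(P)
            (ex,ey),_,_=cv2.fitEllipse(c); e=((ex+.5)/k-.5+x0,(ey+.5)/k-.5+y0)
            # hole
            j=h[0][i][2]; best=None
            while j>=0:
                if best is None or cv2.contourArea(cs[j])>cv2.contourArea(best): best=cs[j]
                j=h[0][j][0]
            ang=fd=None
            if best is not None:
                ap=cv2.approxPolyDP(best,3.0*k*.5,True); H=plane(s,px(best),z)
                V=plane(s,px(ap),z)[:,:2]; e2=np.roll(V,-1,0)-V; l=np.linalg.norm(e2,axis=1); q=l.argmax()
                a,b=V[q],V[(q+1)%len(V)]; t=(b-a)/l[q]; n=np.array([t[1],-t[0]])
                D=H[:,:2]-a; al=D@t; sel=(abs(D@n)<3)&(al>4)&(al<l[q]-4)
                vx,vy,cx,cy=cv2.fitLine(H[sel][:,:2].astype(np.float32),cv2.DIST_HUBER,0,.01,.01).ravel()
                n=np.array([vy,-vx]); d=(np.array([cx,cy])-R[:2])@n
                if d<0:n=-n;d=-d
                ang=np.degrees(np.arctan2(n[1],n[0])); fd=(d,l[q])
            out.append((R,e,ang,fd))
    return out
E
python3 - <<'E'
from nest import *
import pickle
A=pickle.load(open("w5.pkl","rb"));B=pickle.load(open("w6.pkl","rb"))
oa=nests(A,(275,0,375,215),195);ob=nests(B,(320,70,420,232),195)
n0=nests(A,(285,0,365,77),122)
for o in oa+[0]+ob+[0]+n0:
    print(o)
oa=[o for o in oa if o[2] is not None]
for p in oa:
  for q in ob:
    if np.linalg.norm(p[0][:2]-q[0][:2])<25: print("tri",tri((A,p[1]),(B,q[1])))
E
```

```text
(array([549.43304447,  19.37943634,  38.30429336]), (325.1029815673828, 114.13563537597656), np.float32(-56.499447), (np.float64(19.10893279390148), np.float64(48.57005366435595)))
0
(array([554.52706916, -61.85885009,  38.44165893]), (371.92668533325195, 194.02926635742188), np.float32(128.3413), (np.float64(19.831757995446182), np.float64(50.64141287218867)))
(array([548.62829476,  19.45461287,  38.57444246]), (370.43434143066406, 119.9437255859375), np.float32(-56.38837), (np.float64(18.49686366378155), np.float64(47.859408002460526)))
0
(array([547.58093612, 102.22260618,  38.44688433]), (323.8778266906738, 37.35086441040039), np.float32(64.29855), (np.float64(19.0273021222156), np.float64(49.4581966100035)))
tri (array([549.51753841,  20.0534466 ,  30.00187611]), [np.float64(0.08325191646410492), np.float64(0.08325191646408363)])
```

```bash
python3 plan.py 552 -92 175 90;python3 -m crank '{"slide":[[-0.035,0.028,0.037],[-0.035,0.028,0.037],[0,0,0],[0,0,0],[0,0,0]],"twist":[0,0,0,0,0]}' | tr '\n' ' '
python3 - <<'E'
from nest import *
import pickle
s=snap("wrist","w7"); pickle.dump(s,open("w7.pkl","wb"))
print(s['st']['tool_pos'],s['st']['tcp_rot'])
E
```

```text
t=8.85 p=[495.1 -21.5 250.3] yaw=90.07 F=[ 0.2  0.  -0.1] gap=34.0 j6=-8; twist 0.0012 rad (0.01 rows), slide(after twist) [-0.0705  0.0569  0.0753] m, 2.36 rows
time: 9.35 tool_pos: [542.2, -81.3, 185.9] tcp_rot: [179.8, 0.0, 90.1] ft_force: [0.0, -0.2, 0.8] finger_gap: 34.1 [542.15822395 -81.28950585 185.91576628] [1.79794190e+02 3.11234919e-02 9.00712665e+01]
```

View pics/w7.png

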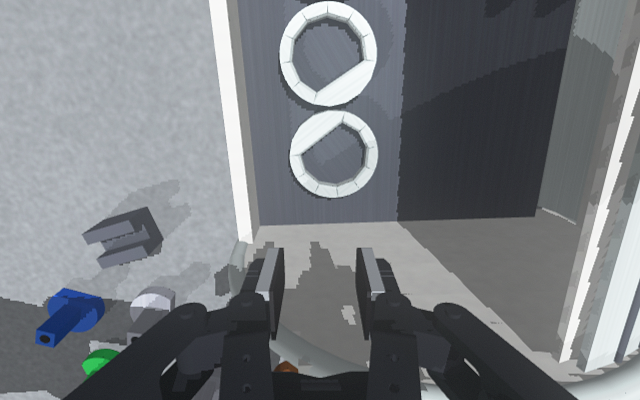

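Run:
```python
from nest import *
import pickle
A=pickle.load(open("w5.pkl","rb"));B=pickle.load(open("w6.pkl","rb"));C=pickle.load(open("w7.pkl","rb"))
for z in (30,36):
  oa=[o for o in nests(A,(285,78,375,150),195,z)+nests(A,(285,149,375,215),195,z)+nests(A,(285,0,365,77),122,z)];ob=nests(B,(320,70,420,232),195,z); oc=nests(C,(270,0,390,205),195,z)
  for nm,o in [("A",oa),("B",ob),("C",oc)]:
    for k in o: print(z,nm,k[0].round(2),np.round(k[1],2),k[2],k[3])
for p in oa:
  obs=[(A,p[1])]
  for S,o in ((B,ob),(C,oc)):
    for q in o:
      if np.linalg.norm(p[0][:2]-q[0][:2])<25: obs.append((S,q[1]))
  if len(obs)>1: print("tri",tri(*obs))
```

```text
30 A [549.48  18.75  38.87] [325.1  114.14] -56.499287 (np.float64(19.389205794404987), np.float64(49.28246018920013))
30 A [547.6  102.81  39.01] [323.88  37.35] 64.29875 (np.float64(19.306679106668025), np.float64(50.18363006773618))
30 B [555.55 -63.96  39.09] [371.93 194.03] 128.34164 (np.float64(20.165958196615644), np.float64(51.494840637551256))
30 B [549.55  18.72  39.22] [370.43 119.94] -56.383533 (np.float64(18.80839292758692), np.float64(48.66595239580529))
30 C [554.79 -63.36  39.3 ] [333.38 153.45] 128.29272 (np.float64(20.091883964272547), np.float64(47.02516334884613))
30 C [548.81  19.67  39.47] [327.68  53.05] -56.519493 (np.float64(19.218998254193863), np.float64(48.08924354062092))
36 A [549.43  19.38  38.3 ] [325.1  114.14] -56.499447 (np.float64(19.10893279390148), np.float64(48.57005366435595))
36 A [547.58 102.22  38.45] [323.88  37.35] 64.29855 (np.float64(19.0273021222156), np.float64(49.4581966100035))
36 B [554.53 -61.86  38.44] [371.93 194.03] 128.3413 (np.float64(19.831757995446182), np.float64(50.64141287218867))
36 B [548.63  19.45  38.57] [370.43 119.94] -56.38837 (np.float64(18.49686366378155), np.float64(47.859408002460526))
36 C [554.51 -62.03  38.51] [333.38 153.45] 128.29425 (np.float64(19.686950243569466), np.float64(46.077878072175345))
36 C [548.65  19.34  38.68] [327.68  53.05] -56.520126 (np.float64(18.831895857632944), np.float64(47.12052319754989))
tri (array([548.89882272,  20.85781365,  36.00816093]), [np.float64(0.6288286523005319), np.float64(0.2967116239185328), np.float64(0.39892919341816996)])
```

```bash
python3 plan.py 430 -385 240 90;python3 -m crank '{"slide":[[-0.03,0,-0.04],[-0.04,-0.02,-0.02],[-0.04,-0.018,0],[-0.04,-0.018,0],[-0.04,-0.018,0],[-0.04,-0.018,0],[-0.04,-0.018,0],[-0.04,-0.018,0]],"twist":[0,0,0,0,0,0,0,0]}' | tr '\n' ' '; python3 -m crank '{"slide":[[0,0,0],[0,0,0],[0,0,0]],"twist":[0,0,0]}' | tr '\n' ' '
python3 - <<'E'
from nest import *
import pickle
s=snap("wrist","w8"); pickle.dump(s,open("w8.pkl","wb"))
print(s['st']['tool_pos'],s['st']['tcp_rot'])
E
```

```text
t=9.40 p=[542.1 -81.1 186.2] yaw=90.10 F=[-0.4  0.3  0.3] gap=34.4 j6=-14; twist 0.0017 rad (0.01 rows), slide(after twist) [-0.3039 -0.1121 -0.0538] m, 6.57 rows
time: 10.2 tool_pos: [412.9, -392.9, 246.5] tcp_rot: [179.8, 0.2, 90.1] ft_force: [0.6, -0.7, 0.1] finger_gap: 34.2 time: 10.5 tool_pos: [413.8, -390.7, 244.9] tcp_rot: [179.9, 0.1, 90.1] ft_force: [0.4, 0.4, -0.1] finger_gap: 34.1 [ 413.79690019 -390.65841262  244.87087137] [1.79898158e+02 6.87295158e-02 9.01215681e+01]
```

View pics/w8.png

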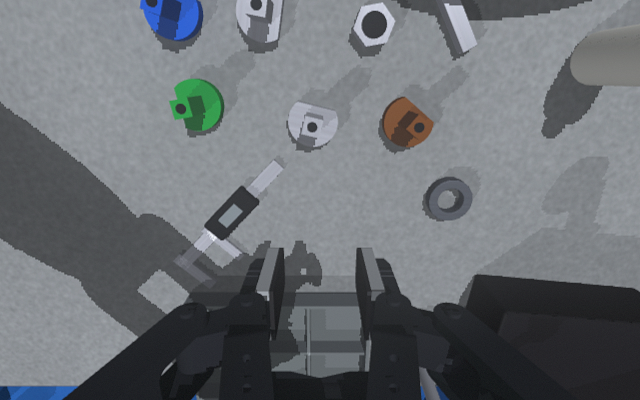

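```bash
python3 -m crank '{"slide":[[0.03,-0.01,0.01],[0.03,-0.01,0.01],[0.02,-0.01,0.01],[0,0,0],[0,0,0],[0,0,0]],"twist":[0,0,0,0,0,0]}' | tr '\n' ' '
python3 - <<'E'
from nest import *
import pickle
s=snap("wrist","w9"); pickle.dump(s,open("w9.pkl","wb"))
print(s['st']['tool_pos'],s['st']['tcp_rot'])
crop(s['img'],220,20,460,230,3.3,"w9c")
E
```

```text
time: 11.15 tool_pos: [383.7, -312.0, 214.5] tcp_rot: [179.9, 0.1, 90.1] ft_force: [0.3, 0.4, 0.6] finger_gap: 34.2 [ 383.68595584 -311.9637915   214.50535005] [1.79922124e+02 8.83983741e-02 9.01131776e+01]
```

View pics/w9.png

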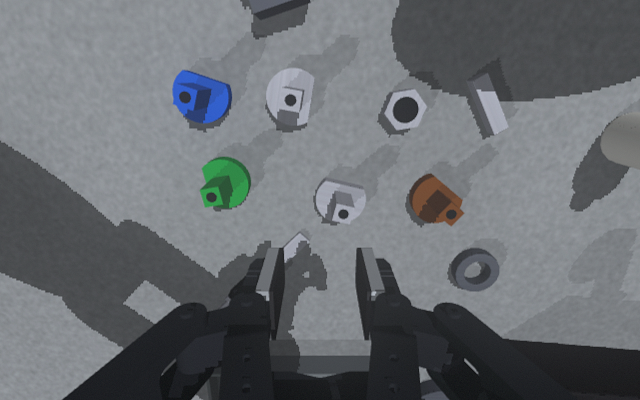

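View pics/w9c.png

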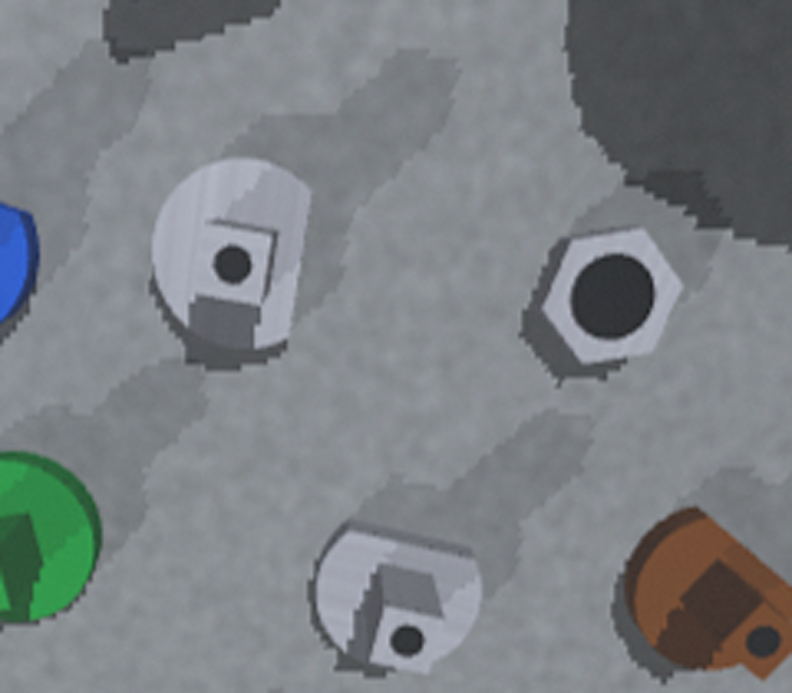

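```bash
cat > holes.py <<'E'
from h import *
def hole(s,uv,rad=14,thr=75):
    g=cv2.cvtColor(np.ascontiguousarray(s['img']),cv2.COLOR_RGB2GRAY)
    u,v=map(int,np.round(uv)); x0,y0=max(u-rad,0),max(v-rad,0)
    c=g[y0:v+rad,x0:u+rad]; G=cv2.resize(c,None,fx=4,fy=4,interpolation=cv2.INTER_LINEAR)
    n,l,st,ce=cv2.connectedComponentsWithStats((G<thr).astype(np.uint8))
    k=min(range(1,n),key=lambda i:np.hypot(*((ce[i]+.5)/4-.5+[x0,y0]-uv))-0.01*st[i][4]**.5)
    return (ce[k]+.5)/4-.5+[x0,y0],st[k][4]/16
def lineang(s,p,q,z):
    P=plane(s,[p,q],z); d=P[1]-P[0]; return np.degrees(np.arctan2(d[1],d[0])),np.hypot(*d[:2]),P
E
python3 - <<'E'
from holes import *
import pickle
A=pickle.load(open("w8.pkl","rb"));B=pickle.load(open("w9.pkl","rb"))
for n,a,b,thr in [("bA",(256,4),(290.3,100),75),("bB",(312,127),(343,214),75),("nut",(375,24),(405.5,110),75)]:
    ha,hb=hole(A,a,10,thr),hole(B,b,10,thr); print(n,ha,hb,tri((A,ha[0]),(B,hb[0])), plane(B,hb[0],56 if n!="nut" else 20), plane(A,ha[0],56 if n!="nut" else 20))
c=lambda x,y:(220+x/3.3,20+y/3.3)
print("A flat",lineang(B,c(309,192),c(291,343),16)[:2]," stem",lineang(B,c(275,232),c(264,298),56)[:2],lineang(B,c(207,222),c(275,235),56)[:2])
print("B flat",lineang(B,c(352,530),c(473,556),16)[:2]," stem",lineang(B,c(383,604),c(443,617),56)[:2])
print("nut top edge",lineang(B,c(568,240),c(641,228),20)[:2],lineang(B,c(641,228),c(683,286),20)[:2],lineang(B,c(683,286),c(655,352),20)[:2])
E
```

```text
bA (array([255.84008488,   3.98013117]), np.float64(81.0)) (array([290.13457996,  99.70587693]), np.float64(84.8125)) (array([ 357.87874977, -246.4458667 ,   54.04466393]), [np.float64(0.1006969171698687), np.float64(0.1006969171698309)]) [[ 358.13490378 -246.29003921   56.        ]] [[ 358.10594683 -246.8277211    56.        ]]
bB (array([311.81447101, 126.78318922]), np.float64(61.4375)) (array([343.02364865, 213.69620582]), np.float64(60.125)) (array([ 406.27166192, -352.14328002,   55.51753178]), [np.float64(0.07840135635452039), np.float64(0.07840135635454282)]) [[ 406.30718998 -351.91495254   56.        ]] [[ 406.20755088 -352.10332141   56.        ]]
nut (array([374.39947496,  23.62588853]), np.float64(386.875)) (array([405.42754443, 109.4634895 ]), np.float64(386.875)) (array([ 466.81095325, -257.1476535 ,   21.0009155 ]), [np.float64(0.2095261589830107), np.float64(0.2095261589830779)]) [[ 466.86405157 -257.31848114   20.        ]] [[ 467.15222899 -256.92244478   20.        ]]
A flat (np.float64(-97.31906055107785), np.float64(43.45814813154253))  stem (np.float64(-100.57027539525247), np.float64(16.884897622815117)) (np.float64(-10.208890061150466), np.float64(17.722120042172552))
B flat (np.float64(-12.467633447452252), np.float64(39.96473897283729))  stem (np.float64(-12.837389705448189), np.float64(17.890997257853233))
nut top edge (np.float64(9.243215524614909), np.float64(21.109729825576828)) (np.float64(-49.42462348416295), np.float64(21.34981724455802)) (np.float64(-108.1997580609254), np.float64(20.207496781044057))
```

```bash
python3 plan.py 406.3 -352 90 77.4
```

```text
t=11.20 p=[ 383.6 -312.2  214.4] yaw=90.08 F=[ 0.5 -0.  -0.1] gap=34.2 j6=-45; twist 0.2214 rad (1.48 rows), slide(after twist) [-0.0339  0.0308  0.1244] m, 2.65 rows
```

```bash
python3 -m crank '{"slide":[[0,0,0],[0,0,0],[-0.017,0.0155,0.03],[-0.017,0.0155,0.03],[0,0,0.03],[0,0,0.03],[0,0,0],[0,0,0]],"twist":[0.1107,0.1107,0,0,0,0,0,0]}' | tr '\n' ' ';  python3 plan.py 406.3 -352 22 77.4
```

```text
time: 12.0 tool_pos: [405.6, -351.8, 93.7] tcp_rot: [-180.0, -0.0, 77.4] ft_force: [-0.1, 0.5, 1.0] finger_gap: 34.0 t=12.00 p=[ 405.6 -351.8   93.7] yaw=77.36 F=[-0.1  0.5  1. ] gap=34.0 j6=-34; twist -0.0008 rad (0.01 rows), slide(after twist) [-0.      0.0008  0.0717] m, 1.43 rows
```

```bash
python3 -m crank '{"slide":[[0,0.0005,0.02],[0,0,0.02],[0,0,0.02],[0,0,0.0115],[0,0,0],[0,0,0]],"twist":[0,0,0,0,0,0]}' | tr '\n' ' '; python3 -m crank '{"slide":[[0,0,0],[0,0,0],[0,0,0],[0,0,0]],"twist":[0,0,0,0]}' 1 60| tr '\n' ' '
python3 - <<'E'
from h import *
snap("wrist","w10"); print(snap("top","t10")["st"])
E
```

```text
time: 12.6 tool_pos: [406.9, -352.5, 23.5] tcp_rot: [179.9, 0.1, 77.4] ft_force: [-0.1, 0.1, -0.1] finger_gap: 34.2 time: 13.0 tool_pos: [407.2, -352.8, 23.8] tcp_rot: [179.8, 0.1, 77.4] ft_force: [0.4, 0.9, 6.3] finger_gap: 17.2 {'time': 13.05, 'joint_pos': array([-4.63602264e+01,  9.65335651e+00,  1.05793148e+02,  6.02252169e-04,
        6.43723623e+01, -3.37359157e+01]), 'qd': array([-0.0496193 , -0.06621394, -0.00025068,  0.0097299 ,  0.05616864,
       -0.02528508]), 'joint_efforts': array([-2.30086483e-01, -4.84942174e+01, -4.01012492e+01, -7.07051740e-02,
       -1.48156048e-01, -4.04470615e-03]), 'tool_pos': array([ 407.16243152, -352.77400368,   23.77311169]), 'tcp_rot': array([1.79849067e+02, 1.00142644e-01, 7.73752978e+01]), 'ft_force': array([0.59061991, 0.28515003, 7.2206648 ]), 'wrist_torque': array([0.08625614, 0.13409626, 0.02578357]), 'finger_gap': 17.300784266087856}
```

View pics/w10.png

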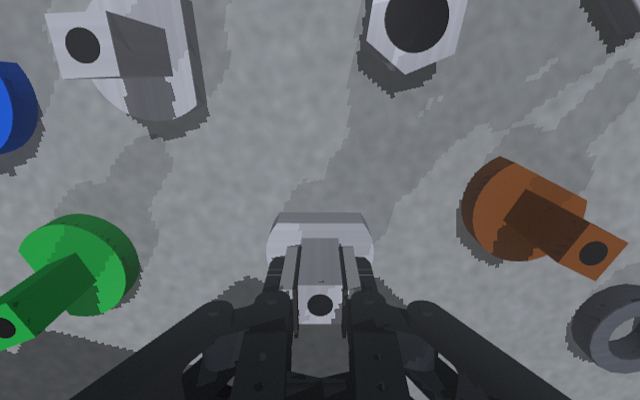

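```bash
python3 -m crank '{"slide":[[0,0,-0.02],[0,0,-0.035],[0,0,-0.036],[0,0,0]],"twist":[0,0,0,0]}' | tr '\n' ' '; python3 plan.py 420 -62 115 128.3 slide
```

```text
time: 13.5 tool_pos: [408.8, -354.5, 119.4] tcp_rot: [179.5, 0.3, 77.4] ft_force: [0.9, -0.0, -1.1] finger_gap: 17.3 t=13.50 p=[ 408.8 -354.5  119.4] yaw=77.38 F=[ 0.9 -0.  -1.1] gap=17.3 j6=-34; twist -0.8888 rad (5.93 rows), slide(after slide) [ 0.2879 -0.053   0.0044] m, 5.86 rows
```

```bash
python3 -m crank '{"slide":[[0.036,-0.0066,0],[0.036,-0.0066,0],[0.036,-0.0066,0],[0.036,-0.0066,0],[0.036,-0.0066,0],[0.036,-0.0066,0],[0.036,-0.0066,0],[0.036,-0.0066,0]],"twist":[0,0,0,0,0,0,0,0]}' | tr '\n' ' ';python3 -m crank '{"slide":[[0,0,0],[0,0,0],[0,0,0],[0,0,0],[0,0,0],[0,0,0],[0,0,0],[0,0,0]],"twist":[-0.127,-0.127,-0.127,-0.127,-0.127,-0.127,-0.127,0]}' | tr '\n' ' '; python3 plan.py 554.5 -62 115 128.3 ;  python3 - <<'E'
from h import *
snap("wrist","w11"); snap("scene","s11")
E
```

```text
time: 14.3 tool_pos: [417.0, -57.6, 112.5] tcp_rot: [-180.0, -0.0, 77.4] ft_force: [1.2, 0.8, -1.3] finger_gap: 17.2 time: 15.1 tool_pos: [417.1, -59.0, 112.4] tcp_rot: [-180.0, -0.0, 128.4] ft_force: [-0.2, -0.7, -2.0] finger_gap: 17.4 t=15.10 p=[417.1 -59.  112.4] yaw=128.43 F=[-0.2 -0.7 -2. ] gap=17.4 j6=-53; twist 0.0023 rad (0.02 rows), slide(after twist) [-0.0876  0.1059 -0.0026] m, 2.75 rows
```

View pics/w11.png

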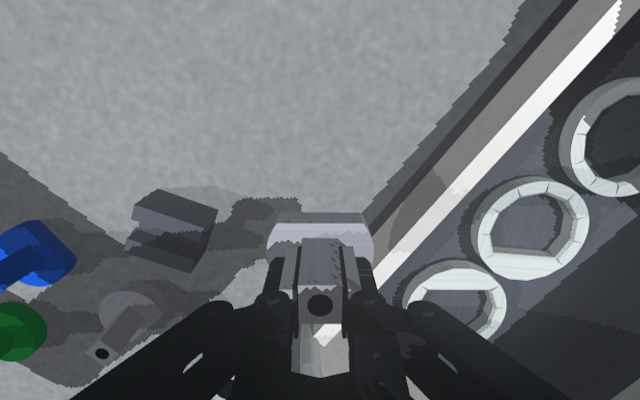

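```bash
python3 -m crank '{"slide":[[-0.0146,0.0176,0],[-0.0146,0.0177,0],[-0.0146,0.0176,0],[-0.0146,0.0177,0],[-0.0146,0.0176,0],[-0.0146,0.0177,0],[0,0,0],[0,0,0]],"twist":[0.002,0,0,0,0,0,0,0]}' | tr '\n' ' ';  python3 plan.py 554.5 -62 62 128.3 ;  python3 - <<'E'
from h import *
snap("wrist","w12"); 
E
```

```text
time: 16.0 tool_pos: [554.5, -62.3, 112.3] tcp_rot: [-179.9, -0.1, 128.1] ft_force: [0.3, 0.3, -2.2] finger_gap: 17.0 t=16.00 p=[554.5 -62.3 112.3] yaw=128.08 F=[ 0.3  0.3 -2.2] gap=17.0 j6=-50; twist -0.0038 rad (0.03 rows), slide(after twist) [0.0002 0.0002 0.0503] m, 1.01 rows
```

View pics/w12.png

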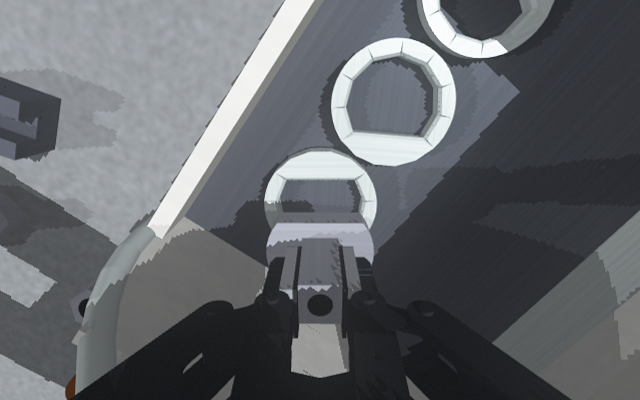

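```bash
python3 -m crank '{"slide":[[0,0,0.016],[0,0,0.016],[0,0,0.015],[0,0,0],[0,0,0]],"twist":[-0.003,0,0,0,0]}' | tr '\n' ' ';  python3 plan.py 554.5 -62 48 128.3 ;  python3 - <<'E'
from h import *
snap("wrist","w13"); 
E
```

```text
time: 16.55 tool_pos: [554.0, -62.2, 64.8] tcp_rot: [-179.9, -0.1, 128.4] ft_force: [0.4, 0.3, -0.1] finger_gap: 17.1 t=16.55 p=[554.  -62.2  64.8] yaw=128.36 F=[ 0.4  0.3 -0.1] gap=17.1 j6=-50; twist 0.0010 rad (0.01 rows), slide(after twist) [-0.0002  0.0006  0.0168] m, 0.34 rows
```

View pics/w13.png

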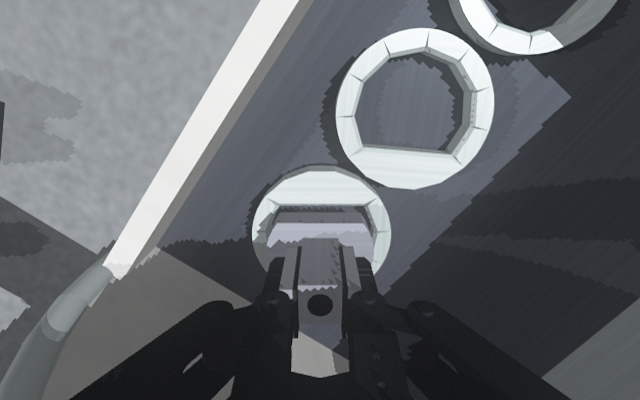

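```bash
python3 -m crank '{"slide":[[0,0,0.004],[0,0,0.004],[0,0,0]],"twist":[0,0,0]}' | tr '\n' ' '; python3 -m crank '{"slide":[[0,0,0.003],[0,0,0.003],[0,0,0]],"twist":[0,0,0]}' | tr '\n' ' '
```

```text
time: 16.9 tool_pos: [554.6, -62.4, 57.5] tcp_rot: [-180.0, -0.0, 128.4] ft_force: [1.1, 0.1, -2.3] finger_gap: 17.0 time: 17.2 tool_pos: [554.5, -62.3, 51.3] tcp_rot: [-180.0, -0.0, 128.4] ft_force: [-0.1, -0.0, -2.7] finger_gap: 17.4
```

```bash
python3 -m crank '{"slide":[[0,0,0.002],[0,0,0.002],[0,0,0]],"twist":[0,0,0]}' | tr '\n' ' '
```

```text
time: 17.5 tool_pos: [555.0, -62.4, 48.0] tcp_rot: [180.0, 0.0, 128.4] ft_force: [-0.0, -0.2, -2.1] finger_gap: 17.5
```

```bash
python3 -m crank '{"slide":[[0,0,0.001],[0,0,0]],"twist":[0,0]}' | tr '\n' ' '; python3 -m crank '{"slide":[[0,0,0],[0,0,0],[0,0,0],[0,0,-0.02],[0,0,-0.035],[0,0,-0.035],[0,0,0]],"twist":[0,0,0,0,0,0,0]}' 0.6 | tr '\n' ' ';python3 - <<'E'
from h import *
snap("wrist","w14"); 
E
```

```text
time: 17.7 tool_pos: [555.1, -62.4, 47.8] tcp_rot: [180.0, 0.0, 128.4] ft_force: [-4.1, 0.3, 7.1] finger_gap: 16.6 time: 18.4 tool_pos: [558.6, -63.2, 143.1] tcp_rot: [179.6, 0.4, 128.4] ft_force: [1.5, 0.1, 0.3] finger_gap: 34.1
```

View pics/w14.png

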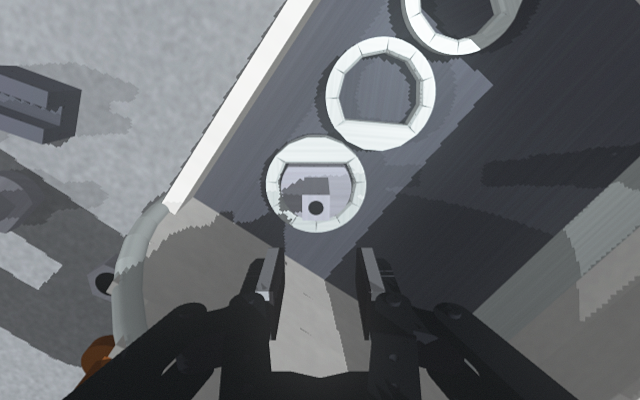

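```bash
python3 -m crank '{"slide":[[0.021,-0.027,0],[0.021,-0.027,0],[0.021,-0.027,0],[0.022,-0.027,0],[0,0,0],[0,0,0],[0,0,0],[0,0,0]],"twist":[0,0,0,0,0.139,0.139,0.139,0.139]}' | tr '\n' ' ';  python3 -m crank '{"slide":[[0,0,0],[0,0,0]],"twist":[0.139,0.139]}' | tr '\n' ' '; python3 plan.py 358 -315 150 80.5
```

```text
time: 19.25 tool_pos: [416.6, -62.6, 135.6] tcp_rot: [-179.9, -0.0, 96.2] ft_force: [0.5, 0.3, 1.1] finger_gap: 34.3 time: 19.45 tool_pos: [416.6, -62.6, 135.6] tcp_rot: [-179.9, -0.0, 80.2] ft_force: [0.6, 0.8, -0.8] finger_gap: 34.3 t=19.45 p=[416.6 -62.6 135.6] yaw=80.25 F=[ 0.6  0.8 -0.8] gap=34.3 j6=-6; twist -0.0044 rad (0.03 rows), slide(after twist) [-0.2586 -0.0162 -0.0144] m, 5.19 rows
```

```bash
python3 -m crank '{"slide":[[-0.043,-0.0027,-0.003],[-0.043,-0.0027,-0.003],[-0.043,-0.0027,-0.003],[-0.043,-0.0027,-0.003],[-0.043,-0.0027,-0.003],[-0.043,-0.0027,0],[0,0,0],[0,0,0]],"twist":[0,0,0,0,0,0,0,0]}' | tr '\n' ' ';  python3 - <<'E'
from h import *
import pickle
s=snap("wrist","w15");pickle.dump(s,open("w15.pkl","wb")); print(s["st"]["tool_pos"])
E
```

```text
time: 20.25 tool_pos: [358.2, -314.7, 150.5] tcp_rot: [-179.9, -0.1, 80.4] ft_force: [-0.4, -0.2, -0.6] finger_gap: 33.7 [ 358.2459848  -314.72334655  150.47635274]
```

View pics/w15.png

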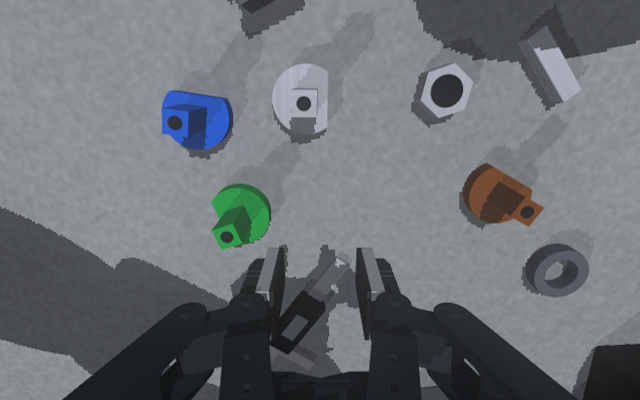

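```bash
python3 - <<'E'
from holes import *
import pickle
s=pickle.load(open("w15.pkl","rb"))
h,_=hole(s,(304,103),10); print(h,plane(s,h,56))
crop(s['img'],262,55,342,145,6,"w15c")
h,_=hole(s,(446,91),18); print(h,plane(s,h,20))
E
python3 plan.py 358 -246.5 90 80.5
```

```text
[303.41410004 103.19249672] [[ 358.14397391 -246.04106022   56.        ]]
[446.46973829  90.43783842] [[ 466.72527633 -256.99536401   20.        ]]
t=20.30 p=[ 358.6 -313.9  150.6] yaw=80.52 F=[ 0.6  0.9 -0.8] gap=34.0 j6=-38; twist 0.0004 rad (0.00 rows), slide(after twist) [ 0.0664 -0.0118  0.0606] m, 1.81 rows
```

View pics/w15c.png

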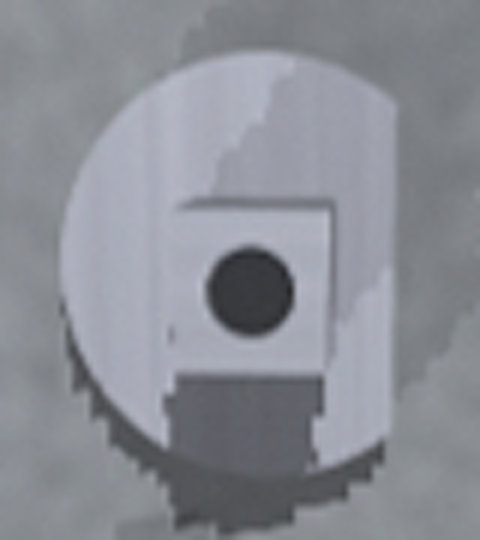

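```bash
python3 -m crank '{"slide":[[0.022,-0.004,0.015],[0.022,-0.004,0.015],[0.0224,-0.0038,0.015],[0,0,0.015],[0,0,0],[0,0,0]],"twist":[0.004,0,0,0,0,0]}' | tr '\n' ' ';python3 plan.py 358.1 -246.3 24 80
```

```text
time: 20.9 tool_pos: [358.7, -246.3, 91.9] tcp_rot: [-180.0, -0.0, 80.4] ft_force: [0.1, 0.2, -0.3] finger_gap: 34.3 t=20.90 p=[ 358.7 -246.3   91.9] yaw=80.45 F=[ 0.1  0.2 -0.3] gap=34.3 j6=-32; twist 0.0078 rad (0.05 rows), slide(after twist) [-0.0002 -0.0006  0.0679] m, 1.36 rows
```

```bash
python3 -m crank '{"slide":[[0,-0.0005,0.02],[0,0,0.02],[0,0,0.018],[0,0,0.01],[0,0,0],[0,0,0]],"twist":[0.006,0,0,0,0,0]}' | tr '\n' ' '; python3 -m crank '{"slide":[[0,0,0],[0,0,0],[0,0,0],[0,0,0]],"twist":[0,0,0,0]}' 1 60| tr '\n' ' '; python3 -m crank '{"slide":[[0,0,-0.02],[0,0,-0.035],[0,0,-0.036],[0,0,0]],"twist":[0,0,0,0]}' | tr '\n' ' ';python3 plan.py 420 19.4 115 33.6 slide
```

```text
time: 21.5 tool_pos: [358.6, -247.6, 24.8] tcp_rot: [180.0, 0.0, 80.0] ft_force: [-0.2, -0.8, 0.8] finger_gap: 34.2 time: 21.9 tool_pos: [358.9, -247.9, 25.2] tcp_rot: [179.9, 0.1, 80.0] ft_force: [-1.3, 0.6, 7.1] finger_gap: 16.9 time: 22.3 tool_pos: [361.0, -249.6, 120.6] tcp_rot: [179.5, 0.3, 80.0] ft_force: [0.8, -0.0, -1.1] finger_gap: 16.8 t=22.30 p=[ 361.  -249.6  120.6] yaw=80.01 F=[ 0.8 -0.  -1.1] gap=16.8 j6=-31; twist 0.8100 rad (5.40 rows), slide(after slide) [0.2751 0.0115 0.0056] m, 5.51 rows
```

```bash
python3 -m crank '{"slide":[[0.034,0.0014,0],[0.034,0.0014,0],[0.034,0.0014,0],[0.034,0.0014,0],[0.034,0.0014,0],[0.034,0.0014,0],[0.034,0.0014,0],[0.034,0.0014,0]],"twist":[0,0,0,0,0,0,0,0]}' | tr '\n' ' ';python3 -m crank '{"slide":[[0,0,0],[0,0,0],[0,0,0],[0,0,0],[0,0,0],[0,0,0],[0,0,0],[0,0,0]],"twist":[0.135,0.135,0.135,0.135,0.135,0.135,0,0]}' | tr '\n' ' '; python3 plan.py 547.5 18.6 115 33.6
```

```text
time: 23.1 tool_pos: [416.1, 20.2, 114.3] tcp_rot: [-180.0, 0.0, 80.0] ft_force: [1.0, -0.2, -1.6] finger_gap: 17.4 time: 23.9 tool_pos: [416.0, 18.8, 114.4] tcp_rot: [-180.0, 0.0, 33.8] ft_force: [0.1, 1.0, -1.3] finger_gap: 17.0 t=23.90 p=[416.   18.8 114.4] yaw=33.83 F=[ 0.1  1.  -1.3] gap=17.0 j6=52; twist 0.0040 rad (0.03 rows), slide(after twist) [ 0.1094  0.073  -0.0006] m, 2.63 rows
```

```bash
python3 -m crank '{"slide":[[0.0182,0.0122,0],[0.0182,0.0122,0],[0.0182,0.0122,0],[0.0182,0.0122,0],[0.0183,0.0121,0],[0.0183,0.0121,0],[0,0,0],[0,0,0]],"twist":[0.003,0,0,0,0,0,0,0]}' | tr '\n' ' ';  python3 plan.py 547.5 18.6 66 33.6 ;  python3 - <<'E'
from h import *
snap("wrist","w16"); 
E
```

```text
time: 24.7 tool_pos: [547.4, 18.2, 114.3] tcp_rot: [-179.9, 0.1, 33.6] ft_force: [-0.3, 1.0, -1.7] finger_gap: 17.1 t=24.70 p=[547.4  18.2 114.3] yaw=33.56 F=[-0.3  1.  -1.7] gap=17.1 j6=53; twist -0.0006 rad (0.00 rows), slide(after twist) [ 0.0002 -0.0003  0.0483] m, 0.97 rows
```

View pics/w16.png

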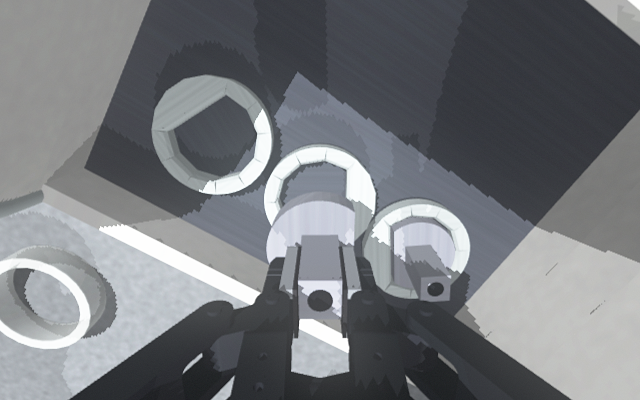

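```bash
python3 -m crank '{"slide":[[0,0,0.016],[0,0,0.016],[0,0,0.015],[0,0,0],[0,0,0]],"twist":[0,0,0,0,0]}' | tr '\n' ' ';  python3 - <<'E'
from h import *
snap("wrist","w17"); 
E
python3 -m crank '{"slide":[[0,0,0.004],[0,0,0.004],[0,0,0]],"twist":[0,0,0]}' | tr '\n' ' '
```

```text
time: 25.25 tool_pos: [547.3, 18.2, 67.8] tcp_rot: [-180.0, 0.0, 33.4] ft_force: [1.1, 0.8, -1.8] finger_gap: 17.2 time: 25.6 tool_pos: [547.6, 18.2, 59.5] tcp_rot: [-180.0, 0.0, 33.4] ft_force: [-0.4, -0.4, -2.9] finger_gap: 17.0
```

View pics/w17.png

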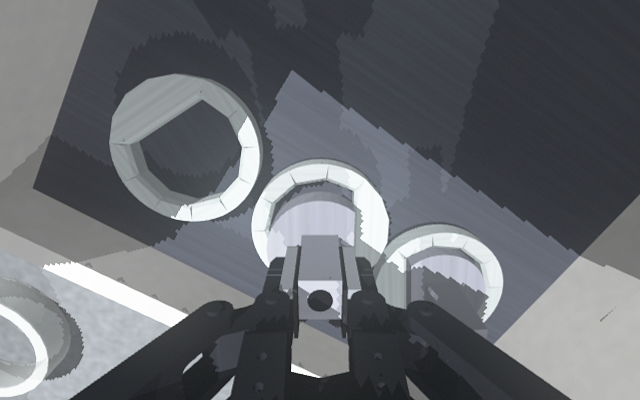

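```bash
python3 -m crank '{"slide":[[0,0,0.003],[0,0,0.003],[0,0,0]],"twist":[0,0,0]}' | tr '\n' ' ';  python3 -m crank '{"slide":[[0,0,0.002],[0,0,0.002],[0,0,0]],"twist":[0,0,0]}' | tr '\n' ' '; python3 -m crank '{"slide":[[0,0,0.002],[0,0,0]],"twist":[0,0]}' | tr '\n' ' '
```

```text
time: 25.9 tool_pos: [547.5, 18.2, 53.3] tcp_rot: [-180.0, 0.0, 33.4] ft_force: [0.4, -0.1, -1.9] finger_gap: 16.7 time: 26.2 tool_pos: [547.7, 18.2, 49.6] tcp_rot: [-180.0, 0.0, 33.4] ft_force: [-0.2, 0.1, -2.0] finger_gap: 16.9 time: 26.4 tool_pos: [548.2, 18.3, 49.2] tcp_rot: [180.0, -0.0, 33.4] ft_force: [-5.1, 1.4, 7.9] finger_gap: 17.3
```

Seated (contact at 49.2 as expected). Release, lift and check both.

```bash
python3 -m crank '{"slide":[[0,0,0],[0,0,0],[0,0,0],[0,0,-0.02],[0,0,-0.035],[0,0,-0.04],[0,0,0]],"twist":[0,0,0,0,0,0,0]}' 0.6 | tr '\n' ' '; python3 plan.py 430 19 150 90 slide
python3 - <<'E'
from h import *
s=snap("wrist","w18"); snap("scene","s18")
from holes import *
import pickle
pickle.dump(s,open("w18.pkl","wb"))
crop(s['img'],240,100,500,300,3,"w18c")
E
```

```text
time: 27.1 tool_pos: [552.0, 18.0, 149.7] tcp_rot: [179.6, -0.5, 33.4] ft_force: [0.8, 0.1, -0.2] finger_gap: 33.8 t=27.10 p=[552.   18.  149.7] yaw=33.43 F=[ 0.8  0.1 -0.2] gap=33.8 j6=53; twist -0.9874 rad (6.59 rows), slide(after slide) [-0.1012 -0.0681 -0.0003] m, 2.44 rows
```

View pics/w18c.png

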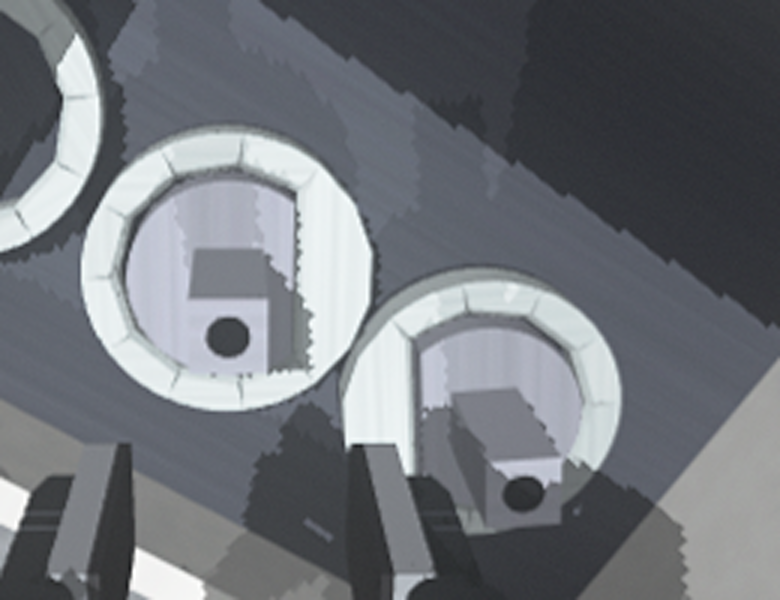

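View pics/s18.png

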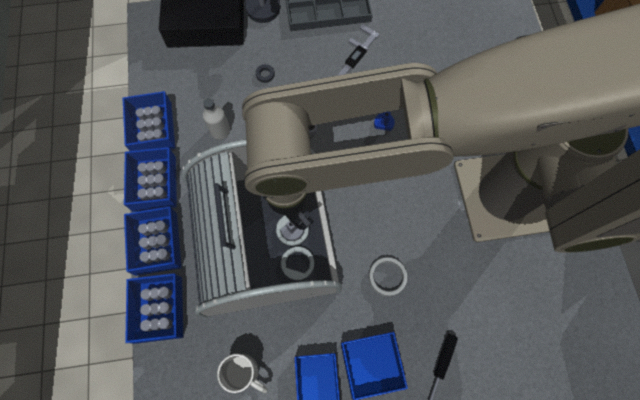

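```bash
python3 -m crank '{"slide":[[0,0,-0.045],[0,0,-0.045],[0,0,-0.045],[0,0,-0.045],[0,0,0],[0,0,0],[0,0,0],[0,0,0]],"twist":[0,0,0,0,-0.145,-0.145,-0.145,-0.145]}' | tr '\n' ' ';python3 -m crank '{"slide":[[0,0,0],[0,0,0],[0,0,0],[0,0,0]],"twist":[-0.145,-0.145,-0.143,0]}' | tr '\n' ' '; python3 plan.py 683 22 300 91.5
```

```text
time: 28.0 tool_pos: [547.4, 18.2, 320.8] tcp_rot: [-179.8, 0.1, 67.0] ft_force: [-0.2, -0.2, 0.7] finger_gap: 34.2 time: 28.4 tool_pos: [547.4, 18.2, 320.9] tcp_rot: [-179.8, -0.0, 91.6] ft_force: [-0.1, 0.1, 0.0] finger_gap: 34.1 t=28.40 p=[547.4  18.2 320.9] yaw=91.60 F=[-0.1  0.1  0. ] gap=34.1 j6=-5; twist 0.0018 rad (0.01 rows), slide(after twist) [0.0002 0.1357 0.0209] m, 2.75 rows
```

```bash
python3 -m crank '{"slide":[[0,0.034,0],[0,0.034,0],[0,0.034,0],[0,0.034,0],[0,0,0.01],[0,0,0.01],[0,0,0],[0,0,0]],"twist":[0,0,0,0,0,0,0,0]}' | tr '\n' ' ';python3 plan.py 683 22 236 91.5;  python3 - <<'E'
from h import *
s=snap("wrist","w19"); snap("top","t19")
E
```

```text
time: 29.2 tool_pos: [682.9, 21.7, 303.1] tcp_rot: [-180.0, -0.0, 91.4] ft_force: [0.2, -0.3, 0.6] finger_gap: 34.5 t=29.20 p=[682.9  21.7 303.1] yaw=91.40 F=[ 0.2 -0.3  0.6] gap=34.5 j6=-4; twist -0.0017 rad (0.01 rows), slide(after twist) [0.0003 0.0001 0.0671] m, 1.34 rows
```

View pics/w19.png

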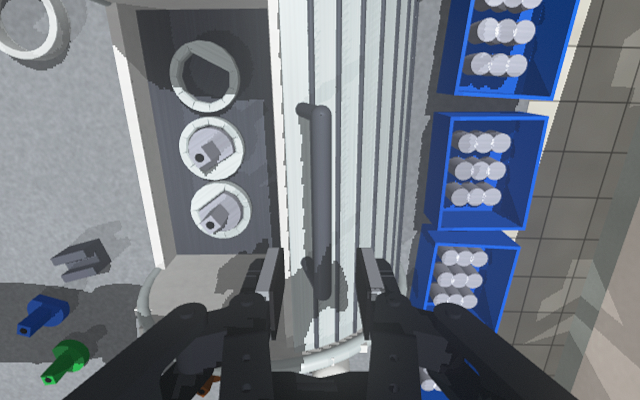

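View pics/t19.png

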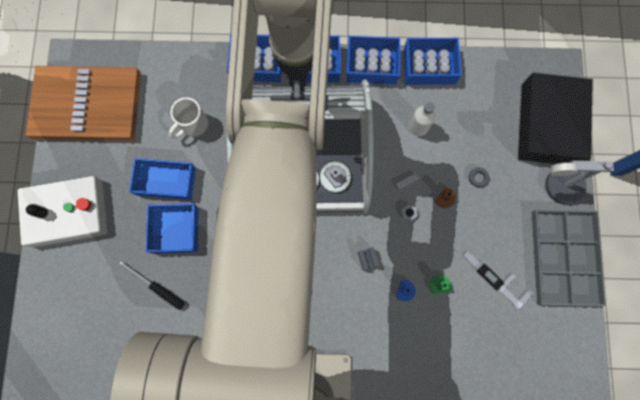

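```bash
python3 -m crank '{"slide":[[0,0,0.02],[0,0,0.02],[0,0,0.02],[0,0,0.008],[0,0,0],[0,0,0]],"twist":[0,0,0,0,0,0]}' | tr '\n' ' ';python3 -m crank '{"slide":[[0,0,0],[0,0,0],[0,0,0]],"twist":[0,0,0]}' 1 40 | tr '\n' ' '
python3 - <<'E'
import numpy as np
a=np.linspace(1.875,.085,29); P=np.c_[-195*np.cos(a),195*np.sin(a)]
d=np.diff(P,axis=0); 
for i in range(0,28,7): print(a[i+7],P[i+7]+[626,60-12],[[0,round(float(x)/1000,4),round(float(-z)/1000,4)] for x,z in d[i:i+7]])
E
```

```text
time: 29.9 tool_pos: [684.2, 21.7, 236.6] tcp_rot: [179.9, 0.0, 91.5] ft_force: [-0.5, 0.3, 0.0] finger_gap: 34.5 time: 30.2 tool_pos: [684.8, 21.7, 236.7] tcp_rot: [179.8, 0.0, 91.5] ft_force: [0.9, 0.5, 5.5] finger_gap: 10.3 1.4275 [598.1527469  241.00137433] [[0, -0.012, -0.0034], [0, -0.0122, -0.0026], [0, -0.0123, -0.0018], [0, -0.0124, -0.001], [0, -0.0125, -0.0002], [0, -0.0124, 0.0006], [0, -0.0124, 0.0014]]
0.98 [517.38060338 209.94698725] [[0, -0.0123, 0.0022], [0, -0.0121, 0.003], [0, -0.0119, 0.0037], [0, -0.0116, 0.0045], [0, -0.0113, 0.0052], [0, -0.011, 0.0059], [0, -0.0106, 0.0066]]
0.5325 [457.99959427 146.99931148] [[0, -0.0101, 0.0073], [0, -0.0096, 0.0079], [0, -0.0091, 0.0085], [0, -0.0086, 0.0091], [0, -0.008, 0.0096], [0, -0.0073, 0.0101], [0, -0.0067, 0.0105]]
0.085 [431.70401347  64.55504815] [[0, -0.006, 0.0109], [0, -0.0053, 0.0113], [0, -0.0045, 0.0116], [0, -0.0038, 0.0119], [0, -0.003, 0.0121], [0, -0.0022, 0.0123], [0, -0.0015, 0.0124]]
```

```bash
python3 -m crank '{"slide":[[0,-0.012,-0.0034],[0,-0.0122,-0.0026],[0,-0.0123,-0.0018],[0,-0.0124,-0.001],[0,-0.0125,-0.0002],[0,-0.0124,0.0006],[0,-0.0124,0.0014]],"twist":[0,0,0,0,0,0,0]}' | tr '\n' ' '
```

```text
time: 30.9 tool_pos: [599.6, 18.8, 244.9] tcp_rot: [179.6, 0.1, 91.4] ft_force: [3.3, -1.8, 9.0] finger_gap: 10.7
```

```bash
python3 -m crank '{"slide":[[0,-0.0123,0.0022],[0,-0.0121,0.003],[0,-0.0119,0.0037],[0,-0.0116,0.0045],[0,-0.0113,0.0052],[0,-0.011,0.0059],[0,-0.0106,0.0066]],"twist":[0,0,0,0,0,0,0]}' | tr '\n' ' '
```

```text
time: 31.6 tool_pos: [518.2, 16.2, 212.5] tcp_rot: [179.7, 0.1, 91.4] ft_force: [4.4, -6.5, 0.5] finger_gap: 10.1
```

```bash
python3 -m crank '{"slide":[[0,-0.0101,0.0073],[0,-0.0096,0.0079],[0,-0.0091,0.0085],[0,-0.0086,0.0091],[0,-0.008,0.0096],[0,-0.0073,0.0101],[0,-0.0067,0.0105]],"twist":[0,0,0,0,0,0,0]}' | tr '\n' ' '
```

```text
time: 32.3 tool_pos: [458.6, 14.6, 148.9] tcp_rot: [179.8, 0.1, 91.4] ft_force: [3.9, -6.9, 0.4] finger_gap: 10.1
```

```bash
python3 -m crank '{"slide":[[0,-0.006,0.0109],[0,-0.0053,0.0113],[0,-0.0045,0.0116],[0,-0.0038,0.0119],[0,-0.003,0.0121],[0,-0.0022,0.0123],[0,-0.0015,0.0124],[0,0,0]],"twist":[0,0,0,0,0,0,0,0]}' | tr '\n' ' '; python3 -m crank '{"slide":[[0,0,0.003],[0,0,0]],"twist":[0,0]}' | tr '\n' ' '
```

```text
time: 33.1 tool_pos: [431.3, 13.8, 64.4] tcp_rot: [180.0, 0.1, 91.5] ft_force: [3.4, -7.4, -3.2] finger_gap: 10.0 time: 33.3 tool_pos: [431.2, 13.8, 62.9] tcp_rot: [-180.0, 0.1, 91.5] ft_force: [-3.8, -7.0, 3.7] finger_gap: 10.0
```

```bash
python3 -m crank '{"slide":[[0,0,0.003],[0,0,0]],"twist":[0,0]}' | tr '\n' ' ';python3 -m crank '{"slide":[[0,0,0.003],[0,0,0]],"twist":[0,0]}' | tr '\n' ' '
```

```text
time: 33.5 tool_pos: [431.3, 13.8, 62.4] tcp_rot: [-179.9, 0.2, 91.5] ft_force: [-19.5, -6.5, 34.5] finger_gap: 10.0 time: 33.7 tool_pos: [431.4, 14.0, 60.8] tcp_rot: [-179.9, 0.1, 91.5] ft_force: [-29.6, -6.2, 51.3] finger_gap: 10.5
```

```bash
python3 -m crank '{"slide":[[0,0,-0.006],[0,0,0],[0,0,0]],"twist":[0,0,0]}' | tr '\n' ' ';python3 -m crank '{"slide":[[0,0,0],[0,0,0],[0,0,0],[0,0,-0.02],[0,0,-0.03],[0,0,-0.04],[0,-0.02,-0.04],[0,0,0]],"twist":[0,0,0,0,0,0,0,0]}' 0.64 | tr '\n' ' ';python3 - <<'E'
from h import *
s=snap("wrist","w20"); snap("scene","s20")
E
```

```text
time: 34.0 tool_pos: [431.3, 14.0, 62.8] tcp_rot: [180.0, 0.1, 91.5] ft_force: [-2.0, -7.0, 1.5] finger_gap: 10.4 time: 34.8 tool_pos: [413.5, 14.6, 198.8] tcp_rot: [179.5, 0.1, 91.5] ft_force: [1.1, 0.6, 0.6] finger_gap: 30.8
```

View pics/w20.png

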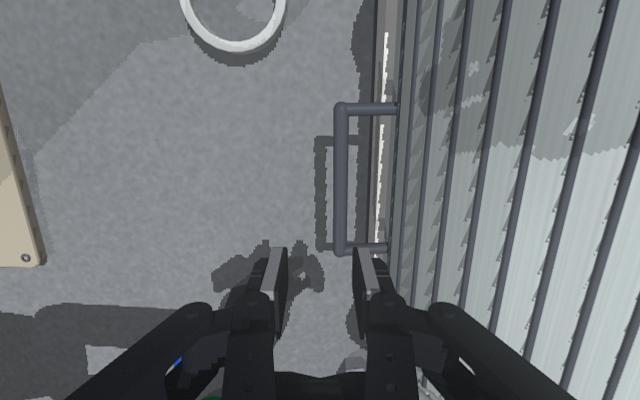

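View pics/s20.png

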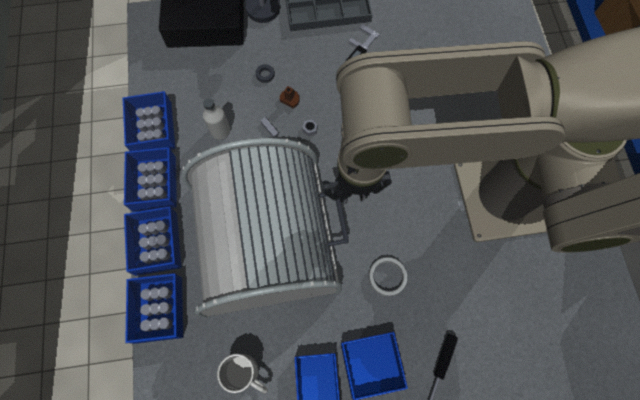

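```bash
python3 plan.py 500 -345 200 91.5; python3 -m crank '{"slide":[[-0.041,-0.003,0],[-0.041,-0.003,0],[-0.041,-0.003,0],[-0.041,-0.003,0],[-0.041,0.02,0],[-0.041,0.03,0],[-0.041,0.03,0],[-0.041,0.03,0]],"twist":[0,0,0,0,0,0,0,0]}' 0.4| tr '\n' ' '; python3 -m crank '{"slide":[[-0.03,0.01,0],[0,0,0],[0,0,0]],"twist":[0,0,0]}' | tr '\n' ' ';python3 - <<'E'
from h import *
import pickle
s=snap("wrist","w21");pickle.dump(s,open("w21.pkl","wb"))
E
```

```text
t=34.90 p=[412.1  14.8 193.7] yaw=91.47 F=[-0.3  0.2 -0.3] gap=30.7 j6=-7; twist -0.0005 rad (0.00 rows), slide(after twist) [-0.3619  0.0785 -0.0063] m, 7.41 rows
time: 35.7 tool_pos: [516.4, -310.1, 189.5] tcp_rot: [-179.9, -0.1, 91.4] ft_force: [-0.1, 0.3, 0.8] finger_gap: 51.1 time: 36.0 tool_pos: [526.1, -338.2, 189.3] tcp_rot: [-179.8, -0.2, 91.4] ft_force: [0.5, 0.5, -0.1] finger_gap: 51.0
```

View pics/w21.png

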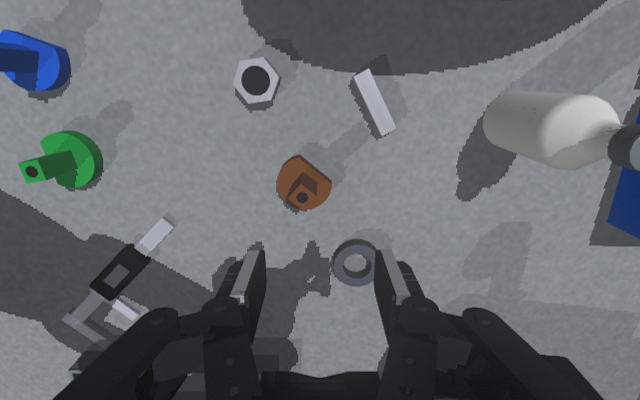

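```bash
python3 -m crank '{"slide":[[-0.0,-0.035,-0.02],[0,-0.035,0],[0,0,0],[0,0,0]],"twist":[0,0,0,0]}' | tr '\n' ' ';cat > parts.py <<'E'
from holes import *
def blob(s,uv,thr,rad=45):
    g=cv2.cvtColor(np.ascontiguousarray(s['img']),cv2.COLOR_RGB2GRAY)
    u,v=map(int,uv); x0,y0=max(u-rad,0),max(v-rad,0)
    c=g[y0:v+rad,x0:u+rad]; G=cv2.resize(c,None,fx=4,fy=4,interpolation=cv2.INTER_LINEAR)
    m=(G>thr).astype(np.uint8); cs,_=cv2.findContours(m,cv2.RETR_EXTERNAL,cv2.CHAIN_APPROX_NONE)
    c=max(cs,key=cv2.contourArea)
    return (c[:,0,:]+.5)/4-.5+[x0,y0]
def rect(s,uv,thr,z,rad=45):
    P=plane(s,blob(s,uv,thr,rad),z)[:,:2].astype(np.float32)
    (c,wh,a)=cv2.minAreaRect(P); bx=cv2.boxPoints((c,wh,a)); e=[bx[1]-bx[0],bx[2]-bx[1]]; l=max(e,key=np.linalg.norm)
    return np.round(c,1),np.round(wh,1),np.degrees(np.arctan2(l[1],l[0])),proj(s,[[*c,z]])[0]
E
python3 - <<'E'
from parts import *
import pickle
A=pickle.load(open("w21.pkl","rb")); B=snap("wrist","w22"); pickle.dump(B,open("w22.pkl","wb"))
g=cv2.cvtColor(np.ascontiguousarray(A['img']),cv2.COLOR_RGB2GRAY)
print(g[100,340:410].tolist())
E
```

```text
time: 36.45 tool_pos: [456.4, -339.3, 212.4] tcp_rot: [180.0, -0.0, 91.5] ft_force: [-0.1, 0.3, 0.6] finger_gap: 51.1 [137, 138, 138, 136, 138, 138, 138, 137, 135, 137, 135, 136, 138, 142, 93, 77, 79, 83, 81, 82, 81, 82, 85, 84, 130, 172, 174, 175, 174, 173, 174, 170, 171, 173, 173, 174, 173, 173, 175, 176, 177, 176, 180, 163, 125, 121, 124, 125, 125, 124, 126, 125, 125, 124, 125, 128, 129, 132, 130, 127, 126, 123, 121, 120, 130, 133, 136, 138, 141, 143]
```

View pics/w22.png

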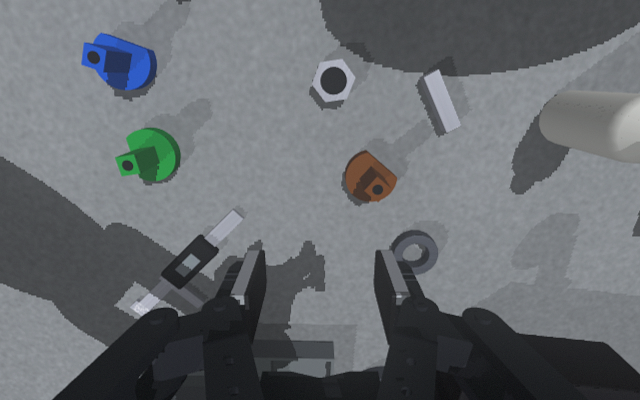

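Run:
```python
from parts import *
import pickle
A=pickle.load(open("w21.pkl","rb")); B=pickle.load(open("w22.pkl","rb"))
ra=rect(A,(376,102),157,16);rb=rect(B,(440,101),157,16); print(ra,rb,tri((A,ra[3]),(B,rb[3])))
ha,_=hole(A,(255,81),18);hb,_=hole(B,(334,81),18); print(plane(A,ha,20),plane(B,hb,20),tri((A,ha),(B,hb)))
for s,uv in ((A,(255,81)),(B,(334,81))):
    c=blob(s,uv,157,30); P=plane(s,c,20)[:,:2]; ap=cv2.approxPolyDP(cv2.convexHull(P.astype(np.float32)),2.5,True)[:,0]; d=np.roll(ap,-1,0)-ap
    print(len(ap),np.linalg.norm(d,axis=1).round(1),np.degrees(np.arctan2(d[:,1],d[:,0])).round(1))
```

```text
(array([ 573.8, -273.9]), array([14.9, 58.6]), np.float32(-59.96336), array([375.21732374, 102.66650201])) (array([ 574. , -274.2]), array([14.8, 59.3]), np.float32(-59.903057), array([442.7620358 , 101.71290428])) (array([ 573.73399248, -274.0400937 ,   16.68057899]), [np.float64(0.16978425587205573), np.float64(0.16978425587208146)])
[[ 466.82982305 -257.39064765   20.        ]] [[ 466.87379104 -257.43108076   20.        ]] (array([ 466.86586428, -257.40922633,   20.19550327]), [np.float64(0.02045082148543867), np.float64(0.02045082148538058)])
6 [21.  19.3 19.2 21.5 18.3 19.5] [-168.1 -108.1  -50.2   13.6   71.5  129.5]
6 [21.6 18.6 20.1 19.7 21.3 19.4] [-167.5 -109.3  -49.8    7.6   70.4  129.9]
```

```bash
python3 - <<'E'
from h import *
T=snap("top","t23")
hsv=cv2.cvtColor(np.ascontiguousarray(T['img']),cv2.COLOR_RGB2HSV)
m=cv2.inRange(hsv,(105,120,40),(130,255,255)); m[:,:100]=0;m[:,210:]=0;m[:140]=0;m[270:]=0
cs,_=cv2.findContours(m,cv2.RETR_EXTERNAL,cv2.CHAIN_APPROX_NONE)
for c in cs:
    if cv2.contourArea(c)>800:
        P=plane(T,c[:,0,:],50)[:,:2].astype(np.float32); print(cv2.minAreaRect(P), cv2.boundingRect(c))
crop(T['img'],120,140,220,270,5,"t23c")
E
python3 plan.py 466.9 -257.4 80 70.9
```

```text
((412.281982421875, 346.4881896972656), (124.09910583496094, 129.9268035888672), 2.4195098876953125) (146, 203, 53, 50)
((538.6912841796875, 380.6917724609375), (161.25428771972656, 96.75611877441406), 86.20199584960938) (130, 158, 66, 42)
t=36.55 p=[ 457.5 -339.6  212.4] yaw=91.51 F=[ 0.4 -0.4  0.4] gap=51.4 j6=-43; twist 0.3597 rad (2.40 rows), slide(after twist) [ 0.0807 -0.018   0.1324] m, 3.12 rows
```

View pics/t23c.png

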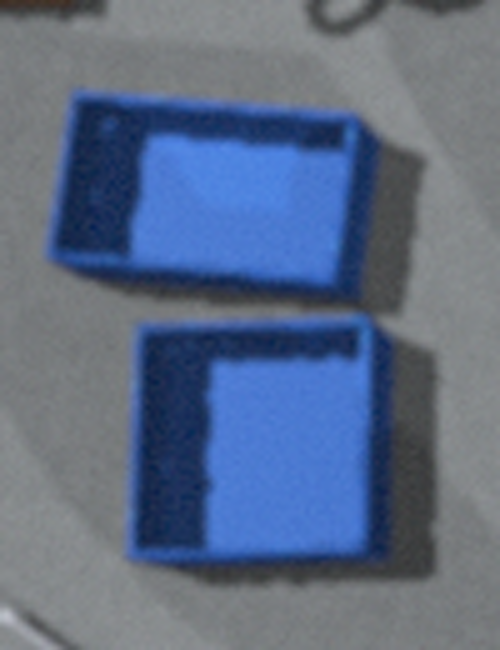

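```bash
python3 - <<'E'
from h import *
T=snap("top")
for q in ([(138,322),(370,320),(370,553),(130,555)],[(73,95),(355,120),(338,288),(52,255)]):
    P=plane(T,np.array(q)/5+[120,140],50)[:,:2]; print(P.mean(0),np.linalg.norm(np.roll(P,-1,0)-P,axis=1).round(0)); d=P[0]-P[1]; print(np.degrees(np.arctan2(d[1],d[0])))
E
python3 -m crank '{"slide":[[0,0,0],[0,0,0],[0,0,0],[0.027,-0.006,0.03],[0.027,-0.006,0.03],[0.0265,-0.006,0.03],[0,0,0.03],[0,0,0]],"twist":[0.12,0.12,0.12,0,0,0,0,0]}' 0.3| tr '\n' ' '; python3 plan.py 466.9 -257.4 5 70.9
```

```text
[412.9857942  350.32845514] [118. 118. 120. 118.]
91.61764253215497
[540.46347379 384.78825403] [147.  89. 148.  85.]
85.89570809116098
time: 37.4 tool_pos: [464.0, -255.1, 87.5] tcp_rot: [-179.5, -0.1, 71.0] ft_force: [-0.8, 0.3, -1.0] finger_gap: 59.6 t=37.40 p=[ 464.  -255.1   87.5] yaw=70.98 F=[-0.8  0.3 -1. ] gap=59.6 j6=-15; twist 0.0013 rad (0.01 rows), slide(after twist) [-0.0012  0.0034  0.0825] m, 1.65 rows
```

```bash
python3 -m crank '{"slide":[[0,0,0],[0,0,0]],"twist":[0,0]}' | tr '\n' ' '; python3 plan.py 466.9 -257.4 6 70.9
```

```text
time: 37.6 tool_pos: [467.7, -259.5, 94.5] tcp_rot: [179.8, 0.0, 70.8] ft_force: [-0.7, 0.1, 0.6] finger_gap: 59.8 t=37.60 p=[ 467.7 -259.5   94.5] yaw=70.83 F=[-0.7  0.1  0.6] gap=59.8 j6=-15; twist -0.0013 rad (0.01 rows), slide(after twist) [ 0.0017 -0.0015  0.0885] m, 1.77 rows
```

```bash
python3 -m crank '{"slide":[[0.0015,-0.001,0.022],[0,0,0.022],[0,0,0.02],[0,0,0.014],[0,0,0.009],[0,0,0],[0,0,0]],"twist":[0,0,0,0,0,0,0]}' | tr '\n' ' '; python3 -m crank '{"slide":[[0,0,0],[0,0,0],[0,0,0],[0,0,0]],"twist":[0,0,0,0]}' 1 50 | tr '\n' ' '; python3 -m crank '{"slide":[[0,0,-0.02],[0,0,-0.04],[0,0,-0.04],[0,0,0]],"twist":[0,0,0,0]}' | tr '\n' ' '
python3 - <<'E'
from h import *
s=snap("wrist","w24")
E
```

```text
time: 38.3 tool_pos: [466.5, -257.2, 6.3] tcp_rot: [179.9, 0.0, 70.8] ft_force: [0.4, 0.3, 0.6] finger_gap: 59.9 time: 38.7 tool_pos: [466.9, -257.3, 6.7] tcp_rot: [179.9, 0.0, 70.8] ft_force: [-0.4, 0.1, 5.7] finger_gap: 34.8 time: 39.1 tool_pos: [469.6, -259.0, 112.3] tcp_rot: [179.4, 0.2, 70.8] ft_force: [1.6, 0.2, -0.4] finger_gap: 34.2
```

View pics/w24.png

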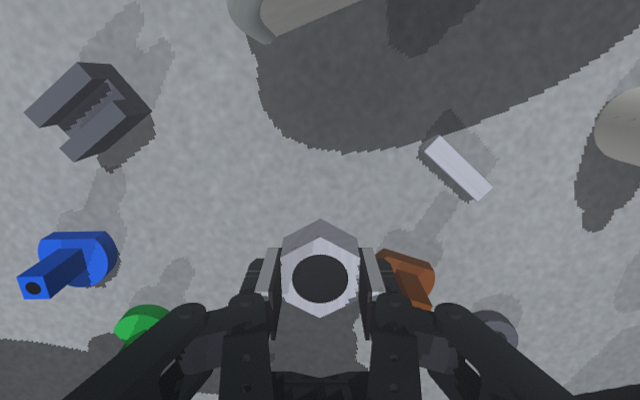

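```bash
python3 plan.py 405 0 190 70.8;python3 plan.py 413 350 190 70.8
```

```text
t=39.15 p=[ 468.3 -258.2  109.3] yaw=70.84 F=[ 0.4 -0.6 -0.7] gap=34.3 j6=-15; twist 0.0008 rad (0.01 rows), slide(after twist) [ 0.223  -0.1447 -0.0807] m, 5.56 rows
t=39.15 p=[ 468.3 -258.2  109.3] yaw=70.84 F=[ 0.4 -0.6 -0.7] gap=34.3 j6=-15; twist 0.0008 rad (0.01 rows), slide(after twist) [ 0.5562 -0.2522 -0.0807] m, 12.32 rows
```

```bash
python3 -m crank '{"slide":[[0.028,-0.018,-0.02],[0.028,-0.018,-0.02],[0.028,-0.018,-0.02],[0.028,-0.018,-0.02],[0.028,-0.018,0],[0.028,-0.018,0],[0.028,-0.018,0],[0.028,-0.018,0]],"twist":[0,0,0,0,0,0,0,0]}' | tr '\n' ' ';python3 -m crank '{"slide":[[0.041,-0.0135,0],[0.041,-0.0135,0],[0.041,-0.0135,0],[0.041,-0.0135,0],[0.041,-0.0135,0],[0.041,-0.0135,0],[0.041,-0.0135,0],[0.041,-0.0135,0]],"twist":[0,0,0,0,0,0,0,0]}' | tr '\n' ' '; python3 plan.py 413 350 110 70.8
```

```text
time: 39.95 tool_pos: [402.1, 3.5, 183.9] tcp_rot: [-179.9, 0.0, 70.8] ft_force: [1.7, -0.1, -1.3] finger_gap: 34.5 time: 40.75 tool_pos: [408.0, 349.0, 183.6] tcp_rot: [-179.9, 0.1, 70.9] ft_force: [1.3, -0.3, -0.7] finger_gap: 34.8 t=40.75 p=[408.  349.  183.6] yaw=70.86 F=[ 1.3 -0.3 -0.7] gap=34.8 j6=54; twist 0.0011 rad (0.01 rows), slide(after twist) [0.0026 0.0044 0.0736] m, 1.47 rows
```

```bash
python3 -m crank '{"slide":[[0.0026,0.0044,0.025],[0,0,0.025],[0,0,0.02],[0,0,0],[0,0,0]],"twist":[0,0,0,0,0]}' | tr '\n' ' ';python3 - <<'E'
from h import *
s=snap("wrist","w25")
E
```

```text
time: 41.25 tool_pos: [413.3, 348.0, 114.4] tcp_rot: [-179.9, 0.1, 70.8] ft_force: [-0.6, 0.7, -0.1] finger_gap: 34.9
```

View pics/w25.png

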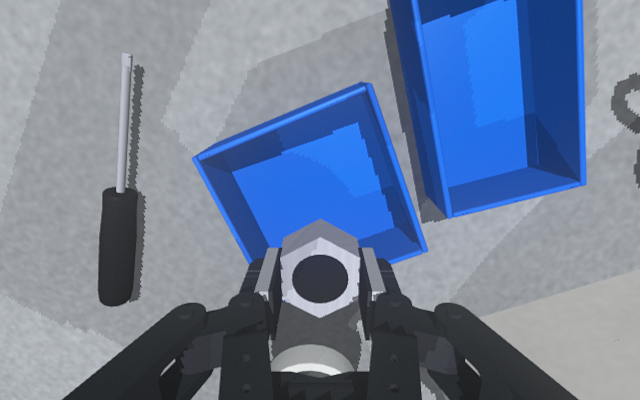

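Run:
```python
from h import *
s=snap("wrist")
P=plane(s,[(195,158),(370,85),(427,250)],50); print(P.round(1), (P[0]+P[2])/2, np.linalg.norm(P[1]-P[0]),np.linalg.norm(P[1]-P[2]))
P=plane(s,[(448,216),(584,184)],50); print(P.round(1))
```

```text
[[351.8 408.4  50. ]
 [467.9 414.4  50. ]
 [474.6 297.3  50. ]] [413.20923899 352.8584804   50.        ] 116.19305317031932 117.31034329996844
[[493.6 317.6  50. ]
 [581.2 310.9  50. ]]
```

```bash
python3 -m crank '{"slide":[[0.003,0,0.025],[0,0,0.025],[0,0,0.02],[0,0,0.016],[0,0,0.01],[0,0,0],[0,0,0]],"twist":[0,0,0,0,0,0,0]}' | tr '\n' ' ';python3 -m crank '{"slide":[[0,0,0],[0,0,0],[0,0,0]],"twist":[0,0,0]}' 0.45| tr '\n' ' ';python3 -m crank '{"slide":[[0,0,-0.02],[0,0,-0.04],[0,0,-0.04],[0,0,-0.04],[0,0,0]],"twist":[0,0,0,0,0]}' | tr '\n' ' ';python3 - <<'E'
from h import *
s=snap("wrist","w26")
E
```

```text
time: 42.05 tool_pos: [415.7, 351.8, 20.5] tcp_rot: [179.9, -0.1, 70.8] ft_force: [0.2, 0.2, -0.9] finger_gap: 34.6 time: 42.35 tool_pos: [415.6, 351.8, 20.2] tcp_rot: [179.9, -0.1, 70.8] ft_force: [0.3, 0.7, 0.3] finger_gap: 47.0 time: 42.85 tool_pos: [418.5, 353.9, 167.1] tcp_rot: [179.6, -0.6, 70.8] ft_force: [0.8, 0.6, 0.1] finger_gap: 46.7
```

View pics/w26.png

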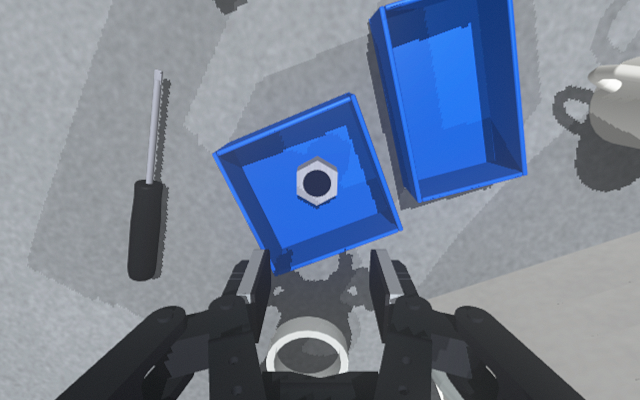

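```bash
python3 -m crank '{"slide":[[-0.041,0.0135,-0.01],[-0.041,0.0135,-0.01],[-0.041,0.0135,0],[-0.041,0.0135,0],[-0.041,0.0135,0],[-0.041,0.0135,0],[-0.041,0.0135,0],[-0.041,0.0135,0]],"twist":[0,0,0,0,0,0,0,0]}' | tr '\n' ' '; python3 plan.py 535 -345 200 70.8
```

```text
time: 43.7 tool_pos: [408.4, 4.6, 178.3] tcp_rot: [-179.9, 0.0, 70.9] ft_force: [0.5, -0.5, -0.2] finger_gap: 47.2 t=43.70 p=[408.4   4.6 178.3] yaw=70.86 F=[ 0.5 -0.5 -0.2] gap=47.2 j6=13; twist 0.0010 rad (0.01 rows), slide(after twist) [-0.2885  0.2345 -0.0217] m, 7.45 rows
```

```bash
python3 -m crank '{"slide":[[-0.04,0.014,-0.008],[-0.04,0.014,-0.008],[-0.04,0.014,-0.008],[-0.04,0.014,0],[-0.04,0.014,0],[-0.034,0.034,0],[-0.03,0.034,0],[-0.025,0.034,0]],"twist":[0,0,0,0,0,0,0,0]}' | tr '\n' ' '; python3 -m crank '{"slide":[[0,0.034,0],[0,0.03,0],[0,0,0],[0,0,0],[0,0,0],[0,0,0],[0,0,0],[0,0,0]],"twist":[0,0,-0.143,-0.143,-0.143,-0.143,-0.143,-0.143]}' | tr '\n' ' '
python3 - <<'E'
from h import *
import pickle
s=snap("wrist","w27");pickle.dump(s,open("w27.pkl","wb"))
E
```

```text
time: 44.5 tool_pos: [476.8, -325.4, 201.8] tcp_rot: [-179.9, -0.0, 70.8] ft_force: [-0.3, -0.3, 0.2] finger_gap: 46.7 time: 45.3 tool_pos: [536.9, -343.9, 201.6] tcp_rot: [-179.9, -0.1, 120.3] ft_force: [1.2, 0.6, -0.9] finger_gap: 47.1
```

View pics/w27.png

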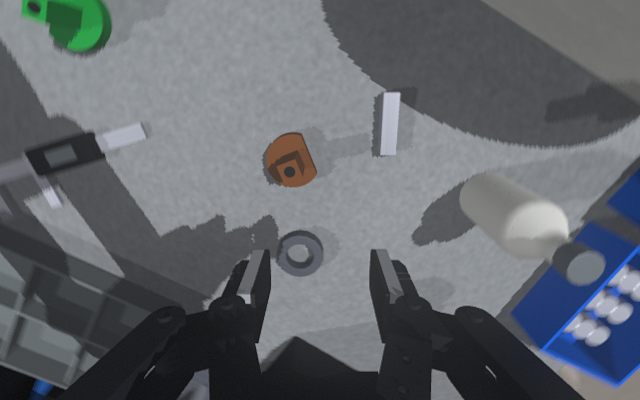

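```bash
python3 - <<'E'
from parts import *
import pickle
A=pickle.load(open("w27.pkl","rb")); print(rect(A,(390,124),157,16,38))
E
python3 plan.py 573.9 -274 100 120
```

```text
(array([ 573.2, -273.9]), array([15.4, 59. ]), np.float32(-59.192043), array([389.77934119, 124.42219029]))
t=45.35 p=[ 536.9 -343.9  201.7] yaw=120.86 F=[-0.2 -0.5  0.3] gap=46.9 j6=-68; twist 0.0150 rad (0.10 rows), slide(after twist) [0.0421 0.067  0.1017] m, 2.58 rows
```

```bash
python3 -m crank '{"slide":[[0.014,0.0223,0.02],[0.014,0.0223,0.02],[0.014,0.0222,0.02],[0,0,0.02],[0,0,0.015],[0,0,0],[0,0,0],[0,0,0]],"twist":[0.015,0,0,0,0,0,0,0]}' | tr '\n' ' '; python3 plan.py 573.6 -274 5 120
```

```text
time: 46.15 tool_pos: [575.5, -275.9, 109.7] tcp_rot: [179.9, 0.1, 119.1] ft_force: [-0.4, 0.1, 0.2] finger_gap: 46.6 t=46.15 p=[ 575.5 -275.9  109.7] yaw=119.06 F=[-0.4  0.1  0.2] gap=46.6 j6=-59; twist -0.0164 rad (0.11 rows), slide(after twist) [ 0.0026 -0.0007  0.1047] m, 2.09 rows
```

```bash
python3 -m crank '{"slide":[[0.0025,-0.0005,0.023],[0,0,0.023],[0,0,0.023],[0,0,0.02],[0,0,0.015],[0,0,0],[0,0,0]],"twist":[-0.016,0,0,0,0,0,0]}' | tr '\n' ' '; python3 plan.py 573.6 -274 5 120; python3 -m crank '{"slide":[[0,0,0],[0,0,0],[0,0,0],[0,0,0]],"twist":[0,0,0,0]}' 1 50 | tr '\n' ' '; python3 -m crank '{"slide":[[0,0,-0.02],[0,0,-0.04],[0,0,-0.04],[0,0,-0.04],[0,0,-0.04],[0,0,0]],"twist":[0,0,0,0,0,0]}' | tr '\n' ' '
python3 - <<'E'
from h import *
s=snap("wrist","w28")
E
```

```text
time: 46.85 tool_pos: [573.8, -273.5, 5.2] tcp_rot: [180.0, 0.0, 120.0] ft_force: [0.2, 0.0, 1.1] finger_gap: 46.9 t=46.85 p=[ 573.8 -273.5    5.2] yaw=120.03 F=[0.2 0.  1.1] gap=46.9 j6=-60; twist 0.0006 rad (0.00 rows), slide(after twist) [-0.0003 -0.0004  0.0002] m, 0.01 rows
time: 47.25 tool_pos: [574.6, -273.7, 6.1] tcp_rot: [179.9, 0.1, 120.1] ft_force: [-0.4, 0.2, 6.1] finger_gap: 14.2 time: 47.85 tool_pos: [576.8, -274.9, 192.9] tcp_rot: [179.6, 0.6, 120.1] ft_force: [0.3, -0.4, 0.6] finger_gap: 14.5
```

View pics/w28.png

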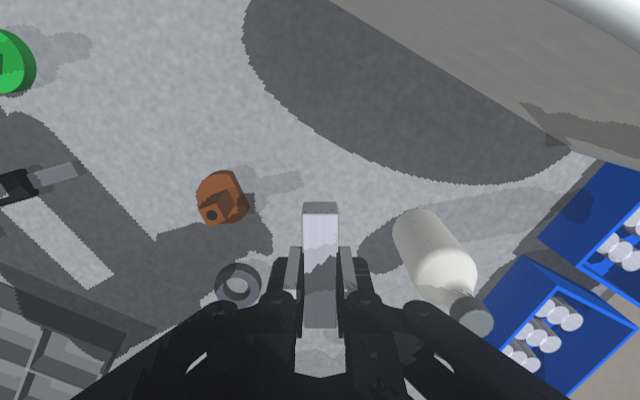

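```bash
python3 -m crank '{"slide":[[0,0,0],[0,0,0],[0,0,0],[0,0,0],[0,0,0]],"twist":[0.12,0.12,0.12,0.12,0.12]}' | tr '\n' ' '; python3 plan.py 415 -220 200 85.6
```

```text
time: 48.4 tool_pos: [572.3, -272.4, 182.1] tcp_rot: [-179.8, -0.1, 85.4] ft_force: [0.2, 0.2, -1.6] finger_gap: 15.0 t=48.40 p=[ 572.3 -272.4  182.1] yaw=85.40 F=[ 0.2  0.2 -1.6] gap=15.0 j6=-25; twist -0.0036 rad (0.02 rows), slide(after twist) [ 0.0402 -0.1609 -0.0179] m, 3.34 rows
```

```bash
python3 -m crank '{"slide":[[0.01,-0.04,-0.005],[0.01,-0.04,-0.005],[0.01,-0.04,-0.005],[0.01,-0.04,-0.003],[0.045,0.003,0],[0.045,0.003,0],[0.045,0.003,0],[0.045,0.003,0]],"twist":[0,0,0,0,0,0,0,0]}' | tr '\n' ' ';  python3 -m crank '{"slide":[[0.045,0.003,0],[0.045,0.003,0],[0.045,0.003,0],[0.045,0.003,0],[0.045,0.003,0],[0.045,0.003,0],[0.045,0.003,0],[0.045,0.003,0]],"twist":[0,0,0,0,0,0,0,0]}' | tr '\n' ' '; python3 plan.py 542 386.5 200 85.6
```

```text
time: 49.2 tool_pos: [441.3, -40.9, 200.8] tcp_rot: [-179.9, -0.0, 85.6] ft_force: [0.5, -0.2, -2.0] finger_gap: 14.4 time: 50.0 tool_pos: [492.4, 316.2, 200.3] tcp_rot: [-179.9, 0.1, 85.7] ft_force: [1.5, 0.2, -0.7] finger_gap: 14.3 t=50.00 p=[492.4 316.2 200.3] yaw=85.69 F=[ 1.5  0.2 -0.7] gap=14.3 j6=32; twist 0.0016 rad (0.01 rows), slide(after twist) [0.0739 0.0441 0.0003] m, 1.72 rows
```

```bash
python3 -m crank '{"slide":[[0.025,0.0147,0],[0.025,0.0147,0.01],[0.0239,0.0147,0.02],[0,0,0.03],[0,0,0.03],[0,0,0],[0,0,0]],"twist":[0,0,0,0,0,0,0]}' | tr '\n' ' '; python3 plan.py 542 386.5 22 85.6
python3 - <<'E'
from h import *
s=snap("wrist","w29")
E
```

```text
time: 50.7 tool_pos: [541.7, 384.3, 110.7] tcp_rot: [-179.8, 0.1, 85.7] ft_force: [0.6, 0.3, 0.5] finger_gap: 14.2 t=50.70 p=[541.7 384.3 110.7] yaw=85.68 F=[0.6 0.3 0.5] gap=14.2 j6=35; twist 0.0014 rad (0.01 rows), slide(after twist) [0.0022 0.0001 0.0887] m, 1.77 rows
```

View pics/w29.png

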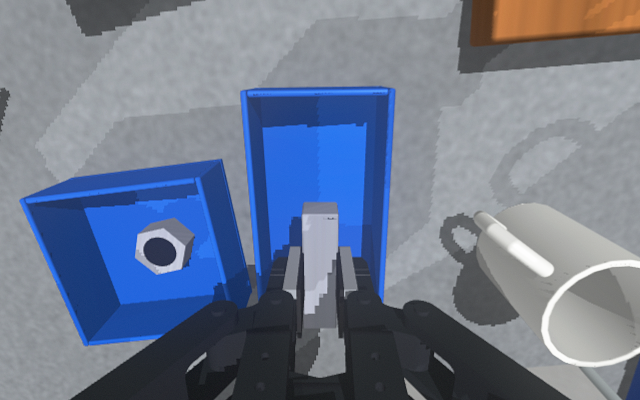

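Bar centred and aligned over the oblong bin (bin columns 245–393, bar at 320). Lower and release.

```bash
python3 -m crank '{"slide":[[0.002,0,0.025],[0,0,0.025],[0,0,0.02],[0,0,0.012],[0,0,0.008],[0,0,0],[0,0,0]],"twist":[0,0,0,0,0,0,0]}' | tr '\n' ' ';python3 -m crank '{"slide":[[0,0,0],[0,0,0],[0,0,0]],"twist":[0,0,0]}' 0.75| tr '\n' ' ';python3 -m crank '{"slide":[[0,0,-0.02],[0,0,-0.04],[0,0,-0.04],[0,0,-0.04],[0,0,-0.04],[0,0,0]],"twist":[0,0,0,0,0,0]}' | tr '\n' ' ';python3 - <<'E'
from h import *
s=snap("wrist","w30")
E
```

```text
time: 51.45 tool_pos: [543.9, 387.5, 23.8] tcp_rot: [179.9, -0.1, 85.7] ft_force: [0.1, 1.0, -0.8] finger_gap: 14.6 time: 51.75 tool_pos: [543.6, 387.4, 23.2] tcp_rot: [179.9, -0.0, 85.7] ft_force: [-0.1, 0.2, -0.8] finger_gap: 21.3 time: 52.35 tool_pos: [546.4, 389.1, 211.5] tcp_rot: [179.4, -0.4, 85.7] ft_force: [1.0, -0.3, 1.4] finger_gap: 21.6
```

View pics/w30.png

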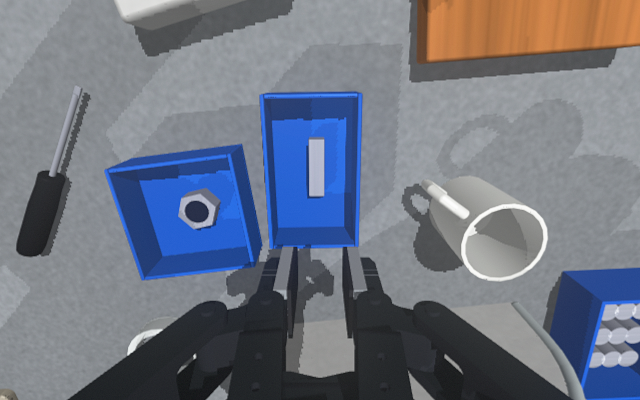

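Run:
```python
from h import *
snap("top","t31");snap("scene","s31")
```

```text
(no output)
```

View pics/t31.png

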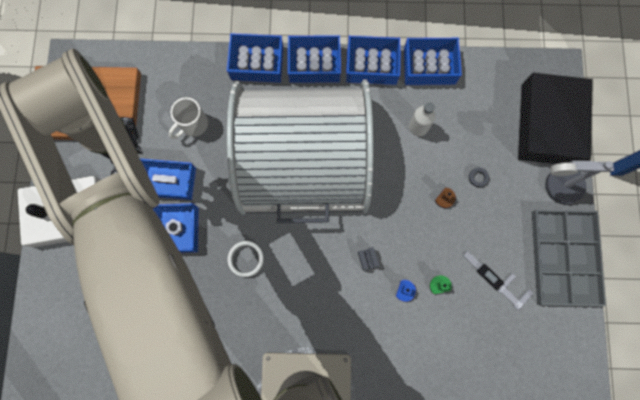

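View pics/s31.png

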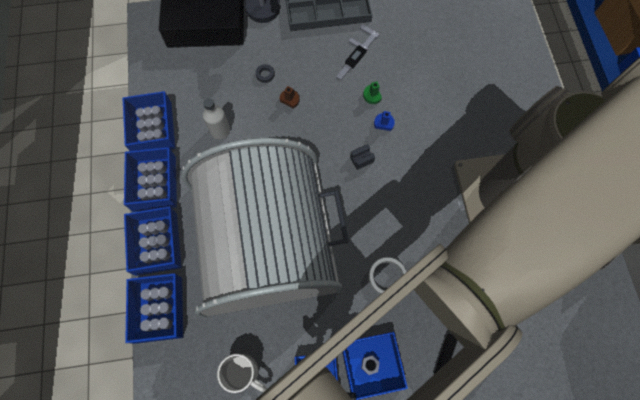

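```bash
python3 -m crank '{"slide":[[0,0,0],[0,0,0],[0,0,0],[0,0,0]],"twist":[0,0,0,0]}' | tr '\n' ' '
python3 - <<'E'
from h import *
T=snap("top"); print(plane(T,(303,219.5),77))
from bench import hand_in
print(hand_in())
E
```

```text
time: 52.9 tool_pos: [542.8, 386.9, 201.5] tcp_rot: [-179.9, 0.0, 85.7] ft_force: [-0.0, -0.5, -0.9] finger_gap: 21.1 [[435.10672749  15.92246876  77.        ]]
the job is handed in; nothing more can be done
None
```

The job is handed in, at about 53 s of robot time out of 210 s. My last checks show every required end state reached, but `hand_in` gave no verdict.

- **Parts found:** there were two silver bushings, one hex nut and one bar on the bench. The brown, green and blue look-alikes were left alone.
- **Cover:** I rolled it open to about 1.79 rad and shut it again after both bushings were in. It closed onto a hard stop, with the handle at about 77 mm high, where it should be when shut. A top-camera check of the handle gave x = 435 mm, about 3 mm off the 432 mm expected, which is close to the camera's accuracy.
- **Bushings:** one is in the middle nest and one in the robot's-right nest. The tool met the nest floor at 47.8 mm and 49.2 mm, as expected for fully seated. The wrist picture showed both flats matching their nests. I could not look at them again once the cover was shut.
- **Nut and bar:** the nut lies flat in the square bin and the bar lies flat in the oblong bin, both seen in the last pictures. The bar had been knocked about 25 mm aside during the run, so I measured it again before picking it up.
- **Bystanders:** the bottle, ring gauge, vee block, mug and tape look unmoved in the last pictures.
- **Forces:** when I rolled the cover open, my first arc was a few millimetres too tight and the handle pushed back with about 43 N. I corrected it before going on. Pressing the cover shut peaked at about 60 N, under the 120 N wrist limit.

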